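# Change over the battery charger

## Task

Change over the packs on the battery charger: lift whatever charged packs sit in its cradles out and lay them flat, right way up, on the floor of the plywood tray; pull every run-down pack out of the front of the low rack and shuffle each into a charger cradle of its own, key in its slot, until it drops fully home on the cradle floor. Only when all this is done, flip the charger's isolator paddle right over to on (away from the robot), and leave the other things on the bench where they are.

Things in the scene. Friction and masses are not known exactly. Their poses are not given: they have to be found in the camera images.
- rack: Low plywood rack fixed on the bench, 294 mm wide (y), 85 mm deep (x), 66 mm high; roof 12 mm thick, underside at 54 mm; closed back; three bays 70 mm wide, open only in front, floored by the bench. Origin: on the bench at the middle of the open front; +x runs into the bays (73 mm to the back), z up. Bays centred at y = -94, 0, +94 mm, 24 mm timber between, 18 mm sides.
- charger: Grey fixed charger: deck 30 mm high (x -67 to 74, y -140 to 140 mm) with three drop-in cradles, and a black switch housing 110 x 66 x 44 mm at its -y end (centre y = -173 mm). Each cradle is a pocket 107 (x) by 63 mm (y), 18 mm deep, with a key slot 26 mm wide, 12 mm long in the middle of its +x end: packs fit only with the key to +x. 29 mm walls between. Origin: on the bench under the middle cradle, z up.
- switch (a joint): Isolator paddle on the switch housing: 0 = off (leaning 0.5 rad to the charger's -x), 1.0 = on (leaning 0.5 rad to +x), rad. Turns about the charger's y axis, stays where left, takes about 2 N at its tip. Hinge at x = 0, y = -173 mm, 44 mm above the bench in the charger's frame.
- switch_tip (a point): Tip of the grey switch paddle, in its middle, 60 mm from its hinge; the paddle is 10 mm thick and 32 mm wide (charger's y).
- tray: Shallow plywood tray fixed on the bench, 160 mm (x) by 190 mm (y) outside and 18 mm high, walls and floor 5 mm thick: room for two packs side by side, lying along x at y = -47 and +47 mm. Origin: under its centre on the bench, z up.
- cradle_1 (a point): Centre of the floor of a charger cradle, at y = -92 mm and z = 12 mm in the charger's frame. A fully seated pack has its origin here.
- cradle_2 (a point): Centre of the floor of a charger cradle, at y = 0 mm and z = 12 mm in the charger's frame. A fully seated pack has its origin here.
- cradle_3 (a point): Centre of the floor of a charger cradle, at y = +92 mm and z = 12 mm in the charger's frame. A fully seated pack has its origin here.
- pack_1: Run-down pack in the rack (two or three are present, in any bays; None if absent): black and grey block 104 mm long (x), 60 wide (y), 46 high, about 0.42 kg, with a key tongue 10 mm long, 22 wide, 30 high at the foot of its +x end, in the middle. Origin: centre of the block's underside, z up. It stands in its bay key inwards, its ridged tail (-x end) about 45 mm out of the front.
- pack_2: Run-down pack in the rack (two or three are present, in any bays; None if absent): black and grey block 104 mm long (x), 60 wide (y), 46 high, about 0.42 kg, with a key tongue 10 mm long, 22 wide, 30 high at the foot of its +x end, in the middle. Origin: centre of the block's underside, z up. It stands in its bay key inwards, its ridged tail (-x end) about 45 mm out of the front.
- pack_3: Run-down pack in the rack (two or three are present, in any bays; None if absent): black and grey block 104 mm long (x), 60 wide (y), 46 high, about 0.42 kg, with a key tongue 10 mm long, 22 wide, 30 high at the foot of its +x end, in the middle. Origin: centre of the block's underside, z up. It stands in its bay key inwards, its ridged tail (-x end) about 45 mm out of the front.
- charged_1: Charged battery pack seated in a charger cradle at the start (one or two of the three are present; None if absent): same shape, size and axes as the packs in the rack.
- charged_2: Charged battery pack seated in a charger cradle at the start (one or two of the three are present; None if absent): same shape, size and axes as the packs in the rack.
- charged_3: Charged battery pack seated in a charger cradle at the start (one or two of the three are present; None if absent): same shape, size and axes as the packs in the rack.
- handscrew: Bystander: a wooden hand-screw clamp. Leave it where it is.
- glue: Bystander: a white glue bottle 170 mm tall. Leave it where it is.
- screw_jar: Bystander: a jar of screws 75 mm tall. Leave it where it is.
- tape_measure: Bystander: a tape measure 66 mm tall. Leave it where it is.
- mallet: Bystander: a wooden mallet. Leave it where it is.
Not all that is in view belongs to the job. Leave any pink or yellow look-alike of the pack_2 alone. Leave any pink look-alike of the charged_1 alone.

How it is judged:
On the way, in this order (a step that is already met when the one before it is completed fails the run):
1. the charged packs lie in the tray and every run-down pack is fully home in a cradle, with the switch still off (((horizontal distance between pack_1 and cradle_1 below 0.006 m and z of pack_1 in the frame of charger below 0.015 m and angle between pack_1's own z axis and vertical below 0.06 rad and angle between the x axis of pack_1 and the x axis of charger, either way round below 0.08 rad) or (horizontal distance between pack_1 and cradle_2 below 0.006 m and z of pack_1 in the frame of charger below 0.015 m and angle between pack_1's own z axis and vertical below 0.06 rad and angle between the x axis of pack_1 and the x axis of charger, either way round below 0.08 rad) or (horizontal distance between pack_1 and cradle_3 below 0.006 m and z of pack_1 in the frame of charger below 0.015 m and angle between pack_1's own z axis and vertical below 0.06 rad and angle between the x axis of pack_1 and the x axis of charger, either way round below 0.08 rad)) and ((horizontal distance between pack_2 and cradle_1 below 0.006 m and z of pack_2 in the frame of charger below 0.015 m and angle between pack_2's own z axis and vertical below 0.06 rad and angle between the x axis of pack_2 and the x axis of charger, either way round below 0.08 rad) or (horizontal distance between pack_2 and cradle_2 below 0.006 m and z of pack_2 in the frame of charger below 0.015 m and angle between pack_2's own z axis and vertical below 0.06 rad and angle between the x axis of pack_2 and the x axis of charger, either way round below 0.08 rad) or (horizontal distance between pack_2 and cradle_3 below 0.006 m and z of pack_2 in the frame of charger below 0.015 m and angle between pack_2's own z axis and vertical below 0.06 rad and angle between the x axis of pack_2 and the x axis of charger, either way round below 0.08 rad)) and ((horizontal distance between pack_3 and cradle_1 below 0.006 m and z of pack_3 in the frame of charger below 0.015 m and angle between pack_3's own z axis and vertical below 0.06 rad and angle between the x axis of pack_3 and the x axis of charger, either way round below 0.08 rad) or (horizontal distance between pack_3 and cradle_2 below 0.006 m and z of pack_3 in the frame of charger below 0.015 m and angle between pack_3's own z axis and vertical below 0.06 rad and angle between the x axis of pack_3 and the x axis of charger, either way round below 0.08 rad) or (horizontal distance between pack_3 and cradle_3 below 0.006 m and z of pack_3 in the frame of charger below 0.015 m and angle between pack_3's own z axis and vertical below 0.06 rad and angle between the x axis of pack_3 and the x axis of charger, either way round below 0.08 rad)) and x of charged_1 in the frame of tray between -0.047 and 0.047 m and y of charged_1 in the frame of tray between -0.07 and 0.07 m and z of each of charged_1, charged_2, charged_3 in the frame of tray below 0.009 m and angle between each of charged_1, charged_2, charged_3's own z axis and vertical below 0.06 rad and x of charged_2 in the frame of tray between -0.047 and 0.047 m and y of charged_2 in the frame of tray between -0.07 and 0.07 m and x of charged_3 in the frame of tray between -0.047 and 0.047 m and y of charged_3 in the frame of tray between -0.07 and 0.07 m and value of joint switch below 0.25 rad), for 0.2 s.
2. the isolator paddle is over to on (value of joint switch above 0.85 rad), for 0.2 s.
At the end, for the whole second after the job is handed in: Each run-down pack is in a cradle, underside within 3 mm of its floor, within 6 mm of its centre, level within 0.06 rad and in line within 0.08; each charged pack lies level, upright, on the tray floor inside its walls (origin within 47 mm of its centre along x, 70 along y); switch past 0.85 rad (((horizontal distance between pack_1 and cradle_1 below 0.006 m and z of pack_1 in the frame of charger below 0.015 m and angle between pack_1's own z axis and vertical below 0.06 rad and angle between the x axis of pack_1 and the x axis of charger, either way round below 0.08 rad) or (horizontal distance between pack_1 and cradle_2 below 0.006 m and z of pack_1 in the frame of charger below 0.015 m and angle between pack_1's own z axis and vertical below 0.06 rad and angle between the x axis of pack_1 and the x axis of charger, either way round below 0.08 rad) or (horizontal distance between pack_1 and cradle_3 below 0.006 m and z of pack_1 in the frame of charger below 0.015 m and angle between pack_1's own z axis and vertical below 0.06 rad and angle between the x axis of pack_1 and the x axis of charger, either way round below 0.08 rad)) and ((horizontal distance between pack_2 and cradle_1 below 0.006 m and z of pack_2 in the frame of charger below 0.015 m and angle between pack_2's own z axis and vertical below 0.06 rad and angle between the x axis of pack_2 and the x axis of charger, either way round below 0.08 rad) or (horizontal distance between pack_2 and cradle_2 below 0.006 m and z of pack_2 in the frame of charger below 0.015 m and angle between pack_2's own z axis and vertical below 0.06 rad and angle between the x axis of pack_2 and the x axis of charger, either way round below 0.08 rad) or (horizontal distance between pack_2 and cradle_3 below 0.006 m and z of pack_2 in the frame of charger below 0.015 m and angle between pack_2's own z axis and vertical below 0.06 rad and angle between the x axis of pack_2 and the x axis of charger, either way round below 0.08 rad)) and ((horizontal distance between pack_3 and cradle_1 below 0.006 m and z of pack_3 in the frame of charger below 0.015 m and angle between pack_3's own z axis and vertical below 0.06 rad and angle between the x axis of pack_3 and the x axis of charger, either way round below 0.08 rad) or (horizontal distance between pack_3 and cradle_2 below 0.006 m and z of pack_3 in the frame of charger below 0.015 m and angle between pack_3's own z axis and vertical below 0.06 rad and angle between the x axis of pack_3 and the x axis of charger, either way round below 0.08 rad) or (horizontal distance between pack_3 and cradle_3 below 0.006 m and z of pack_3 in the frame of charger below 0.015 m and angle between pack_3's own z axis and vertical below 0.06 rad and angle between the x axis of pack_3 and the x axis of charger, either way round below 0.08 rad)) and x of charged_1 in the frame of tray between -0.047 and 0.047 m and y of charged_1 in the frame of tray between -0.07 and 0.07 m and z of each of charged_1, charged_2, charged_3 in the frame of tray below 0.009 m and angle between each of charged_1, charged_2, charged_3's own z axis and vertical below 0.06 rad and x of charged_2 in the frame of tray between -0.047 and 0.047 m and y of charged_2 in the frame of tray between -0.07 and 0.07 m and x of charged_3 in the frame of tray between -0.047 and 0.047 m and y of charged_3 in the frame of tray between -0.07 and 0.07 m and value of joint switch above 0.85 rad); the robot touches nothing.
It fails at once if one of the bystanders is moved more than 30 mm (distance of any of handscrew, glue, screw_jar, tape_measure, mallet from where it was at the start of the episode above 0.03 m).
Of pack_1, pack_2, pack_3 only 2 to 3 are there at a start; the rules pass over those that are not, and their reading is None.
Of charged_1, charged_2, charged_3 only 1 to 2 are there at a start; the rules pass over those that are not, and their reading is None.
At some moment in a run one of pack_1, pack_2, pack_3, charged_1, charged_2, charged_3 may be knocked a few centimetres aside while the robot is not near it.
Once in a run the grip may slacken for a moment while it holds something.
It also fails if it takes over 210 s, if anything falls off the work surface, if the arm or the gripper's body presses on something with over 40 N, if the wrist force passes 120 N, or if a joint passes its speed limit or range.

## Robot

A 7-joint arm with a two-finger parallel gripper is mounted at the origin on the work surface. World frame = base frame: x ahead of the robot, y to its left, z up, the work surface at z = 0. Lengths are in m, angles in rad, forces in N, time in s.
With the tool pointing down it reaches from about 0.4 to 0.85 m from the base axis. Payload 4.5 kg.
Tool frame: the origin (TCP) lies on the centre line of the jaws, within the pads' length; the fingertips stand ahead of it and the grasp point (between the pads) lies 6 mm ahead of it (r.tcp_to_tips is the x of the fingertips in the tool frame, in m); x points along the fingers, y is the direction in which the jaws open and shut, and the axes are right-handed (so a half turn about x gives the same grasp; the last joint's range is limited). The gripper opens to 88 mm and grips with 3 to 60 N. Pads are 18 mm wide; open, the fingers measure 123 mm over their backs; the gripper's body (75 mm by 187 mm) begins 45 mm behind the grasp point.
Start: joints at [1.159, 0.689, -0.195, 1.565, 0.157, 0.902, -0.215], TCP at [0.27, -0.564, 0.264] pointing down, gripper open.
Joint ranges: [-3.01, 3.01], [-0.46, 2.08], [-1.47, 1.51], [0.13, 2.56], [-1, 4.14], [0.04, 2.09], [-2.66, 2.66]. Speed limits (rad/s): [2.57, 2.57, 3.14, 3.14, 3.14, 3.14, 3.14].

## Interface

Orientations are given as a unit quaternion [x, y, z, w].
In Python, from plant import r gives the robot as it stands.
- The arm moves only by the tool play_rows, never from a script. Its argument "targets" is a list of rows, each a list of 3 entries, a list of its own where there are three numbers: the turn, a rotation vector about the world's x, y, z in rad, then the shift along the world's x, y, z in units of 40 mm (1.0 is 40 mm), then the closure in counts, from 0 (fully open) to 255 (shut). A call has 1 to 5 rows; each row shifts and turns the commanded pose from where the row before left it; what a row does not reach is not made up. A row lasts 1/10 s, in which the tool goes at most 50 mm and 8.59 degrees, less where a joint would pass 70% of its speed; a pose out of reach is approached as far as the arm can. A call is refused whole if a number of a shift passes 1 or a number of a turn 0.15, either way. A call with a gripper value outside its range is refused whole. The fingers move at their own pace and stop on an object; "newtons" is the grip in N (left out, the last holds). Time passes only in rows, so rows that do not move let the fingers close. It gives the time, the measured TCP pose, the force and the opening at its end, in the units of the state.
- r.get_state(): the state, without advancing time (a new reading comes with each control period).
- r.snapshot(name): name is "scene" or "top" or "wrist"; returns a dict with "color" (384x512x3 uint8, red, green, blue), "fx", "fy", "cx", "cy" (pixels), "cam_to_world" (4x4, takes a point from camera to world coordinates). Camera axes: x right, y up, looking along -z (the intrinsics and any distortion apply to the point x, -y, -z); pixel columns grow to the right and rows downward; lengths in m; the calibration is good to about 2 mm. A picture is of the moment at which its call begins. There is no depth.
- r.finish_job(): hands the job in, once; it reports no verdict.
The state is a dict: "clock": time; "q": joint angles; "qd": joint speeds; "joint_torque": joint torques, N m; "tool_pos": TCP position; "eef_rot": TCP orientation; "contact_force": force on the tool from outside, world axes, zero at the start; "moment": the same for the moment, N m; "opening": opening from 0.0 (shut) to 1.0 (fully open).
Only numpy, scipy, OpenCV 4.12 (cv2) and the standard library are available. Lean on these libraries where they do the work, as an engineer would, in place of code of your own. Each camera call takes 0.05 s, during which the arm holds its last target.

## Working session

There is one attempt and no reset: what is moved stays moved. The work goes in short steps, Python scripts to look and compute and a tool call to move; the robot and the scene stay as the last step left them, time stands still between calls to the robot, and variables do not carry over. Pictures are saved under pics/ and viewed, and the job is handed in when it is done.

Besides the shell and the picture viewer there is one more tool, called after ">>>" as name([rows], argument=value, ...), one row to a line, values as JSON. play_rows: Moves the arm, as the interface text tells. Its arguments: {"type":"object","properties":{"targets":{"type":"array","items":{"type":"array"}},"newtons":{"type":"number"}},"required":["targets"]}

```bash
ls; mkdir -p pics
python3 - <<'E'
from plant import r
import cv2,json
s=r.get_state();print({k:s[k] for k in('clock','tool_pos','eef_rot','contact_force','opening')}, r.tcp_to_tips)
for n in('scene','top','wrist'):
    p=r.snapshot(n);cv2.imwrite(f'pics/{n}0.png',cv2.resize(p['color'][:,:,::-1],(768,576),interpolation=cv2.INTER_CUBIC))
    print(n,p['fx'],p['fy'],p['cx'],p['cy'],p['cam_to_world'], [k for k in p])
E
```

```text
pics
{'clock': 0.0, 'tool_pos': array([ 0.26918671, -0.56341134,  0.26290009]), 'eef_rot': array([-0.68941321, -0.15696192,  0.68979968, -0.15572024]), 'contact_force': array([-0.16186074,  0.31535215, -0.41235873]), 'opening': 0.9948844441558405} 0.025
scene 408.40134010945997 408.40134010945997 254.70535926261124 187.74945225048893 [[ 0.60083592 -0.65790579  0.45404423  1.30222538]
 [ 0.79919921  0.50621971 -0.32407133 -0.55134723]
 [-0.01663773  0.55758548  0.82995278  1.49688653]
 [ 0.          0.          0.          1.        ]] ['color', 'fx', 'fy', 'cx', 'cy', 'cam_to_world']
top 362.45998303569667 362.45998303569667 249.46640573370954 193.75252452036085 [[-0.00743094  0.99511888 -0.09840319  0.40650628]
 [-0.9996226  -0.0047897   0.02705008  0.03442879]
 [ 0.02644673  0.09856706  0.99477892  1.22786258]
 [ 0.          0.          0.          1.        ]] ['color', 'fx', 'fy', 'cx', 'cy', 'cam_to_world']
wrist 281.9220025254851 281.9220025254851 250.73738682626887 192.35721765785908 [[ 4.30856346e-01  8.72541769e-01  2.30290404e-01  3.27576819e-01]
 [-9.02420527e-01  4.16605189e-01  1.09896813e-01 -5.35183207e-01]
 [-5.06177213e-05 -2.55168527e-01  9.66896592e-01  3.84823583e-01]
 [ 0.00000000e+00  0.00000000e+00  0.00000000e+00  1.00000000e+00]] ['color', 'fx', 'fy', 'cx', 'cy', 'cam_to_world']
```

View pics/scene0.png

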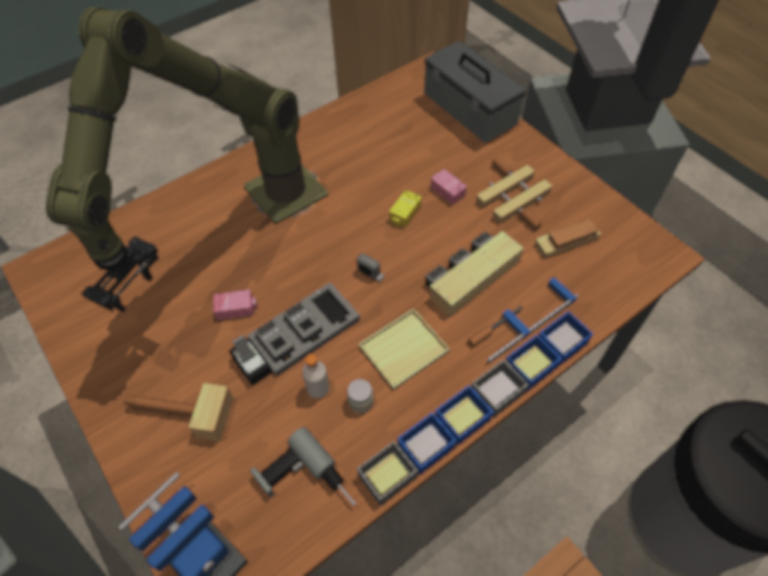

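View pics/top0.png

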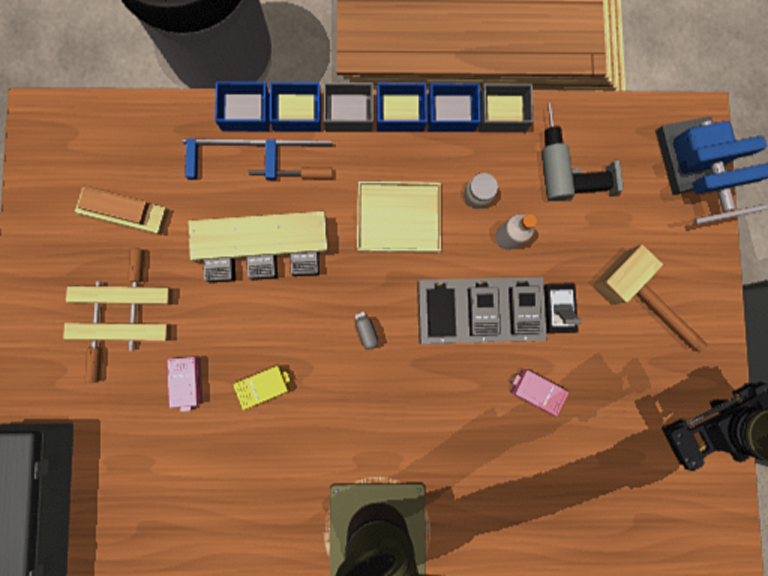

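View pics/wrist0.png

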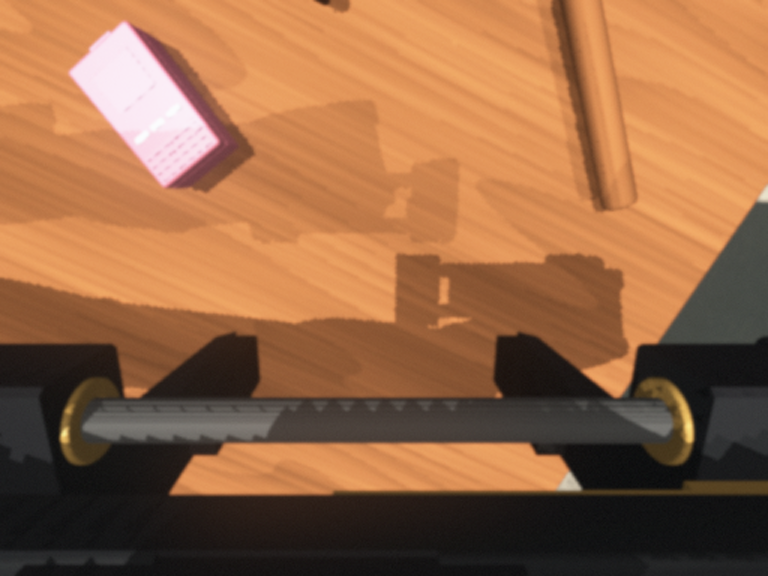

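```bash
cat > h.py <<'E'
import numpy as np, cv2
from plant import r
from scipy.spatial.transform import Rotation as R
def snap(name,out,box=None,scale=None):
    p=r.snapshot(name);im=p['color'][:,:,::-1]
    if box: im=im[box[1]:box[3],box[0]:box[2]]
    s=scale or min(800/im.shape[1],600/im.shape[0])
    cv2.imwrite('pics/'+out,cv2.resize(im,None,fx=s,fy=s,interpolation=cv2.INTER_CUBIC)); print(out,'scale',s)
    np.savez('cal_'+name,**{k:p[k] for k in p if k!='color'}); return p
def load(name): return np.load('cal_'+name+'.npz')
def ray(c,u,v,z):
    T=c['cam_to_world'];d=T[:3,:3]@np.array([(u-c['cx'])/c['fx'],-(v-c['cy'])/c['fy'],-1]);o=T[:3,3]
    return o+d*(z-o[2])/d[2]
def proj(c,P):
    T=c['cam_to_world'];q=T[:3,:3].T@(np.array(P,float)-T[:3,3]);return np.array([c['cx']+c['fx']*q[0]/-q[2],c['cy']-c['fy']*q[1]/-q[2]])
def st():
    s=r.get_state();Rm=R.from_quat(s['eef_rot']).as_matrix()
    print('t%.2f'%s['clock'],'pos',np.round(s['tool_pos'],4),'x',np.round(Rm[:,0],3),'y',np.round(Rm[:,1],3),'F',np.round(s['contact_force'],1),'op %.3f'%s['opening'],'q',np.round(s['q'],2));return s
E
python3 - <<'E'
from h import *
snap('top','chg.png',(270,170,400,240))
snap('top','rack.png',(115,130,225,195))
snap('top','tray.png',(225,110,305,175))
E
```

```text
chg.png scale 6.153846153846154
rack.png scale 7.2727272727272725
tray.png scale 9.23076923076923
```

View pics/chg.png

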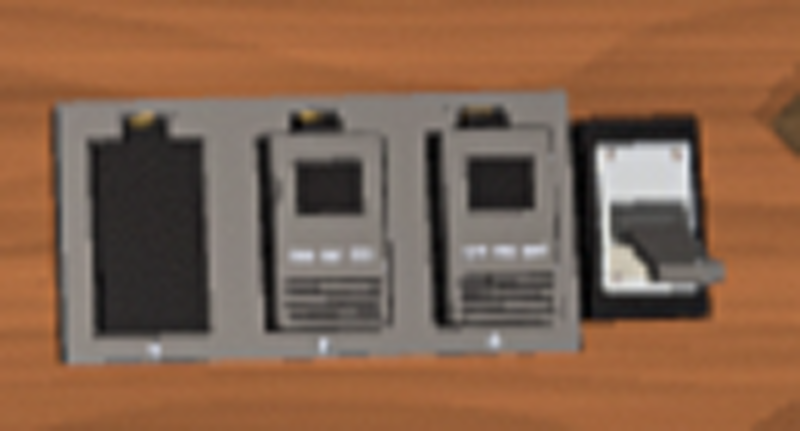

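View pics/rack.png

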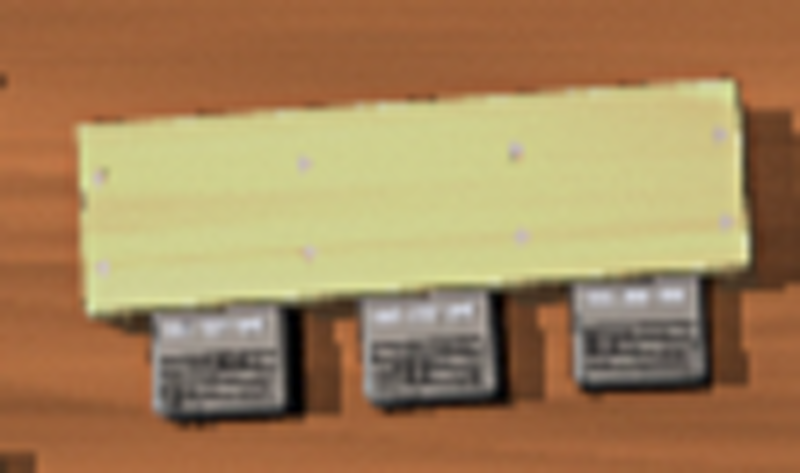

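View pics/tray.png

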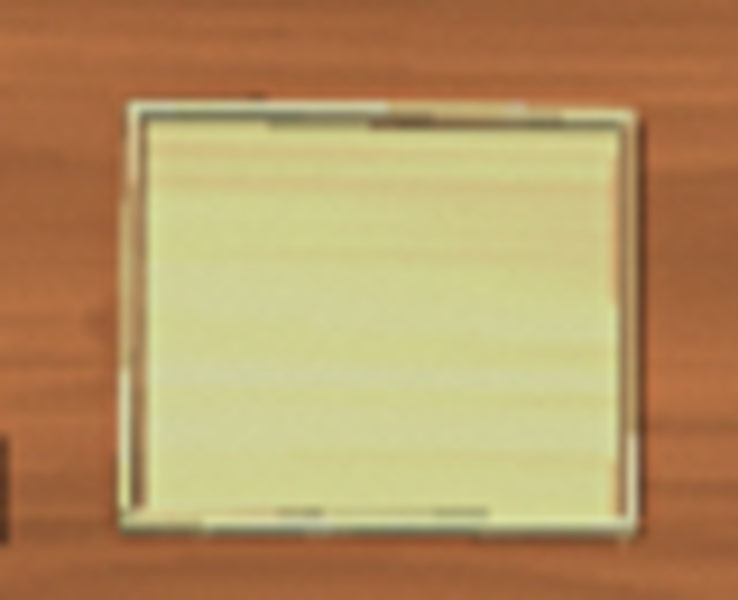

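```bash
cat >> h.py <<'E'
from scipy.optimize import least_squares
def fit(cam,pts,px,g,z0=0):
    # SE2 fit: object points (x,y,z) vs pixels
    c=cam if isinstance(cam,dict) else load(cam)
    f=lambda p:np.concatenate([proj(c,[p[0]+np.cos(p[2])*a-np.sin(p[2])*b,p[1]+np.sin(p[2])*a+np.cos(p[2])*b,z0+h])-q for (a,b,h),q in zip(pts,px)])
    s=least_squares(f,g);print(np.round(s.x,4),'res px',np.round(s.fun,2));return s.x
def full(px,s,x0,y0): return [((a+.5)/s-.5+x0,(b+.5)/s-.5+y0) for a,b in px]
E
python3 - <<'E'
from h import *
fit('top',[(.074,.14,.03),(.074,-.14,.03),(-.067,-.14,.03),(-.067,.14,.03)],full([(55,103),(565,92),(580,352),(65,362)],6.1538,270,170),[.5,-.1,0])
fit('top',[(.085,.147,.066),(.085,-.147,.066),(0,-.147,.066),(0,.147,.066)],full([(78,126),(736,82),(748,268),(88,315)],7.2727,115,130),[.6,.3,0])
fit('top',[(.08,.095,.018),(.08,-.095,.018),(-.08,-.095,.018),(-.08,.095,.018)],full([(130,102),(637,112),(636,530),(122,528)],9.2308,225,110),[.7,0,0])
E
```

```text
[ 0.4781 -0.2364  0.016 ] res px [-0.02 -0.12  0.24 -0.01  0.09 -0.12 -0.3   0.24]
[0.6008 0.2515 0.0685] res px [-0.17  0.05  0.24 -0.08  0.35  0.02 -0.41 -0.  ]
[ 0.6967 -0.0558 -0.0169] res px [-0.33 -0.13  0.08 -0.26  0.31  0.47 -0.06 -0.09]
```

```bash
cat >> h.py <<'E'
CH=np.array([0.4781,-0.2364,0.016]);RK=np.array([0.6008,0.2515,0.0685]);TR=np.array([0.6967,-0.0558,-0.0169])
def W(F,x,y,z): c,s=np.cos(F[2]),np.sin(F[2]);return np.array([F[0]+c*x-s*y,F[1]+s*x+c*y,z])
def Rt(yaw): # tool x down, tool y along (+/-) yawed y
    c,s=np.cos(yaw),np.sin(yaw)
    Y=np.array([-s,c,0]);X=np.array([0,0,-1.]);return np.stack([X,Y,np.cross(X,Y)],1)
def go(P,yaw,tilt=0):
    s=st();M=R.from_quat(s['eef_rot']).as_matrix()
    d=(np.array(P)-s['tool_pos'])
    best=min([(np.linalg.norm(v),i,v) for i,v in enumerate([(R.from_matrix(Rt(yaw+k*np.pi)@M.T)).as_rotvec() for k in(0,1)])])
    alt=[(R.from_matrix(Rt(yaw+k*np.pi)@M.T)).as_rotvec() for k in(0,1)]
    print('target',np.round(P,4),'shift units',np.round(d/.04,3),'rot',[np.round(a,3) for a in alt])
E
python3 - <<'E'
from h import *
c=load('top')
for n,u,v,z in [('glue base',513/1.5,242/1.5,0),('glue cap',528/1.5,219/1.5,.17),('jar top',483/1.5,188/1.5,.075),('tape',367/1.5,330/1.5,.03),('mallet head',635/1.5,272/1.5,.04),('ypack',265/1.5,388/1.5,.04)]: print(n,ray(c,u,v,z))
go(W(CH,.0,0,.2),CH[2])
print([W(CH,0,y,0) for y in(-.092,0,.092)],[W(RK,-.022,y,0) for y in(-.094,0,.094)])
E
```

```text
glue base [ 0.63912499 -0.32002646  0.        ]
glue cap [ 0.65341066 -0.30265087  0.17      ]
jar top [ 0.74463958 -0.23629975  0.075     ]
tape [0.43810642 0.01833472 0.03      ]
mallet head [ 0.56299417 -0.58057377  0.04      ]
ypack [0.31509087 0.23819153 0.04      ]
t0.30 pos [ 0.2694 -0.5637  0.2634] x [-0.     0.001 -1.   ] y [ 0.431 -0.902 -0.001] F [-0.4 -0.4 -0.1] op 1.004 q [ 1.16  0.69 -0.19  1.57  0.16  0.9  -0.22]
target [ 0.4781 -0.2364  0.2   ] shift units [ 5.217  8.184 -1.586] rot [array([ 0.000e+00, -1.000e-03,  2.712e+00]), array([-0.001, -0.   , -0.43 ])]
[array([ 0.47957194, -0.32838822,  0.        ]), array([ 0.4781, -0.2364,  0.    ]), array([ 0.47662806, -0.14441178,  0.        ])] [array([0.58528556, 0.15621463, 0.        ]), array([0.57885159, 0.24999418, 0.        ]), array([0.57241763, 0.34377373, 0.        ])]
```

>>> play_rows([
  [[0,0,-0.1],[0.6,0.9,0],30],
  [[0,0,-0.1],[0.6,0.9,0],40],
  [[0,0,-0.1],[0.6,0.9,0],40],
  [[0,0,-0.1],[0.6,0.9,0],40],
  [[0,0,-0.03],[0.6,0.9,0],40],
], newtons=45)

```text
clock: 0.8
tool_pos: [0.3904, -0.3824, 0.2638]
eef_rot: [0.707, 0.004, -0.707, 0.005]
contact_force: [-0.2, -0.3, -0.7]
opening: 0.845
```

>>> play_rows([
  [[0,0,0],[0.6,0.9,-0.3],40],
  [[0,0,0],[0.6,0.9,-0.3],40],
  [[0,0,0],[0.6,0.9,-0.3],40],
  [[0,0,0],[0.4,0.9,-0.3],40],
  [[0,0,0],[0,0,0],40],
])

```text
clock: 1.3
tool_pos: [0.4802, -0.2324, 0.2143]
eef_rot: [-0.707, -0.011, 0.707, -0.008]
contact_force: [-0.7, -0.1, 0.4]
opening: 0.845
```

Run:
```python
from h import *
snap('wrist','w1.png');go(W(CH,.0,0,.063),CH[2])
```

```text
w1.png scale 1.5625
t1.35 pos [ 0.4788 -0.2362  0.215 ] x [-0.001  0.002 -1.   ] y [ 0.023 -1.    -0.002] F [-0.5 -1.   0.4] op 0.840 q [ 0.39  0.64 -0.03  1.9   0.02  0.61 -1.2 ]
target [ 0.4781 -0.2364  0.063 ] shift units [-0.017 -0.004 -3.8  ] rot [array([ 1.000e-03, -4.000e-03,  3.135e+00]), array([-0.002, -0.001, -0.007])]
```

View pics/w1.png

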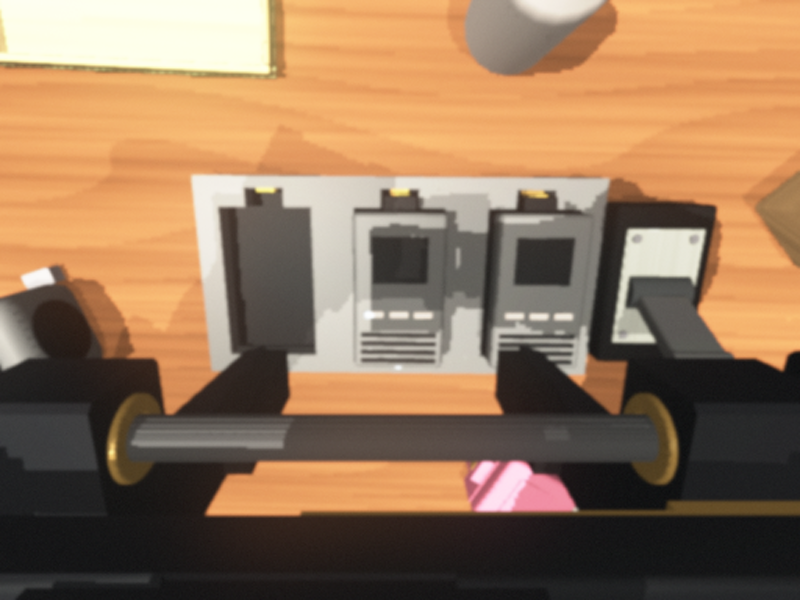

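Run:
```python
from h import *
fit('wrist',[(.074,.14,.03),(.074,-.14,.03),(-.067,-.14,.03),(-.067,.14,.03)],full([(192,175),(609,178),(585,375),(210,372)],1.5625,0,0),[.5,-.1,0])
fit('wrist',[(.052,.03,.058),(.052,-.03,.058),(-.052,-.03,.058),(-.052,.03,.058)],full([(355,212),(446,211),(440,366),(357,366)],1.5625,0,0),[.5,-.1,0])
```

```text
[ 0.4758 -0.2363  0.0189] res px [-0.64  0.45  0.25  0.67 -0.44 -0.63  0.88 -0.8 ]
[ 0.4773 -0.2365  0.022 ] res px [-2.04 -0.83  1.7   0.12  1.87  0.71 -1.5   0.37]
```

>>> play_rows([
  [[0,0,0],[0,0,-0.95],40],
  [[0,0,0],[0,0,-0.95],40],
  [[0,0,0],[0,0,-0.95],40],
  [[0,0,0],[0,0,-0.95],40],
  [[0,0,0],[0,0,0],100],
])

```text
clock: 1.85
tool_pos: [0.4743, -0.2403, 0.0601]
eef_rot: [-0.704, -0.006, 0.71, -0.004]
contact_force: [0.4, -0.5, 0.5]
opening: 0.778
```

>>> play_rows([
  [[0,0,0],[0,0,0],140],
  [[0,0,0],[0,0,0],140],
  [[0,0,0],[0,0,0],140],
  [[0,0,0],[0,0,0],140],
  [[0,0,0],[0,0,0],140],
])

```text
clock: 2.35
tool_pos: [0.4761, -0.2385, 0.065]
eef_rot: [-0.706, -0.007, 0.708, -0.005]
contact_force: [-2.1, 4.6, -7.6]
opening: 0.677
```

Run:
```python
from h import *
st()
```

```text
t2.35 pos [ 0.4761 -0.2385  0.065 ] x [-0.003  0.002 -1.   ] y [ 0.017 -1.    -0.002] F [-2.1  4.6 -7.6] op 0.677 q [ 0.39  0.9  -0.02  1.98  0.04  0.27 -1.21]
```

>>> play_rows([
  [[0,0,0],[0,0,0.4],140],
  [[0,0,0],[0,0,0.5],140],
  [[0,0,0],[0,0,0.8],140],
  [[0,0,0],[0,0,0.8],140],
  [[0,0,0],[0,0,0],140],
])

```text
clock: 2.85
tool_pos: [0.4802, -0.2424, 0.1694]
eef_rot: [0.711, 0.003, -0.703, 0.007]
contact_force: [1.4, -0.1, -5.1]
opening: 0.677
```

Run:
```python
from h import *
snap('wrist','w2.png')
go(W(TR,0,-.045,.16),TR[2])
```

```text
w2.png scale 1.5625
t2.90 pos [ 0.4791 -0.2416  0.1672] x [ 0.007 -0.004 -1.   ] y [ 0.014 -1.     0.004] F [-0.3  0.5 -5.8] op 0.680 q [ 0.39  0.71 -0.02  1.93  0.03  0.49 -1.21]
target [ 0.6959 -0.1008  0.16  ] shift units [ 5.422  3.521 -0.181] rot [array([-0.011,  0.006,  3.11 ]), array([ 0.004,  0.007, -0.031])]
```

View pics/w2.png

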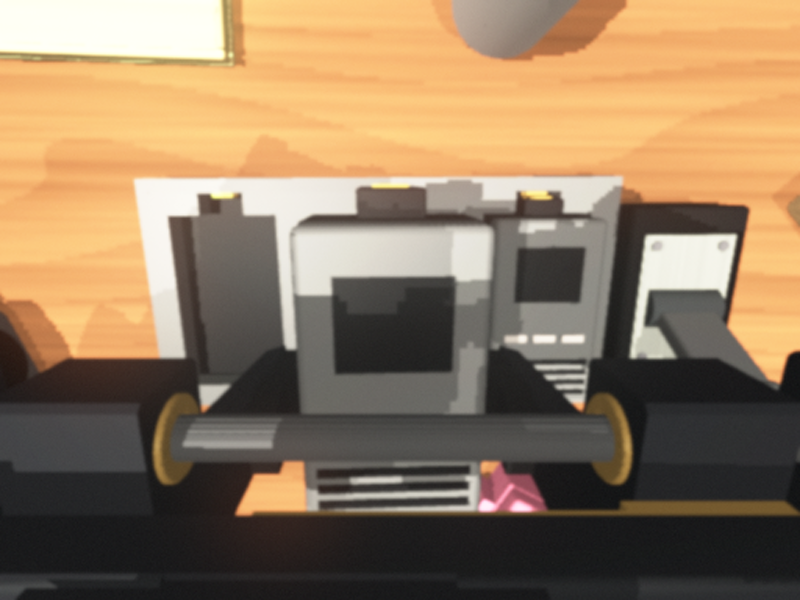

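>>> play_rows([
  [[0,0,0],[0.1,0.9,0],140],
  [[0,0,0],[0.2,0.9,0],140],
  [[0,0,0],[0.3,0.9,0],140],
  [[0,0,-0.03],[0.8,0.8,0],140],
  [[0,0,0],[0.9,0,0],140],
])

```text
clock: 3.4
tool_pos: [0.5689, -0.0925, 0.1628]
eef_rot: [-0.706, 0.0, 0.709, 0.004]
contact_force: [0.9, 0.7, -5.5]
opening: 0.678
```

>>> play_rows([
  [[0,0,0],[0.9,0,0],140],
  [[0,0,0],[0.9,0,0],140],
  [[0,0,0],[0.9,0,0],140],
  [[0,0,0],[0.4,0,-0.5],140],
  [[0,0,0],[0,0,0],140],
])

```text
clock: 3.9
tool_pos: [0.6931, -0.0993, 0.1397]
eef_rot: [-0.706, 0.005, 0.709, 0.005]
contact_force: [-2.1, 0.1, -6.1]
opening: 0.678
```

Run:
```python
from h import *
snap('top','t3.png',(225,100,345,190)); snap('wrist','w3.png')
go(W(TR,0,-.045,.06),TR[2])
```

```text
t3.png scale 6.666666666666667
w3.png scale 1.5625
t4.00 pos [ 0.6915 -0.1001  0.1418] x [-0.005  0.    -1.   ] y [-0.015 -1.     0.   ] F [-0.1 -0.6 -5.2] op 0.678 q [ 0.06  0.93  0.05  1.41 -0.05  0.8  -1.47]
target [ 0.6959 -0.1008  0.06  ] shift units [ 0.112 -0.016 -2.045] rot [array([ 0.008, -0.   ,  3.139]), array([-0.   , -0.005, -0.002])]
```

View pics/t3.png

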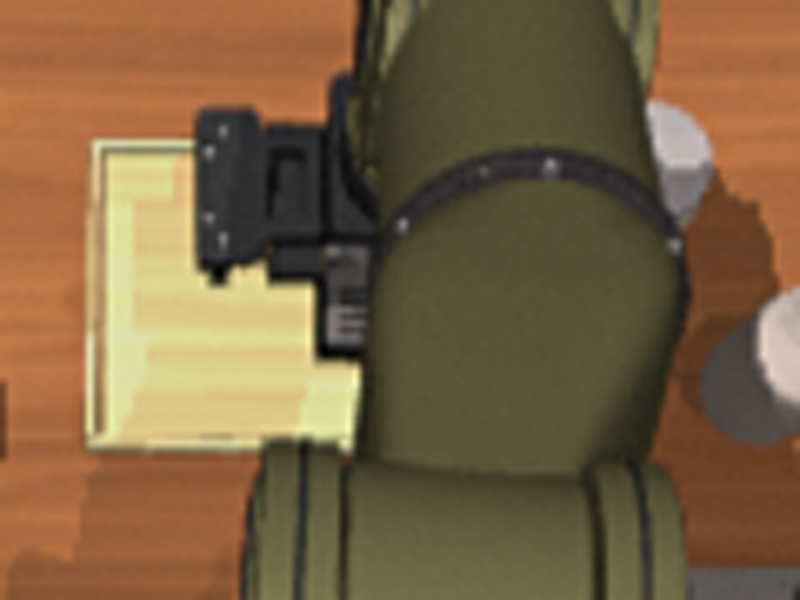

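View pics/w3.png

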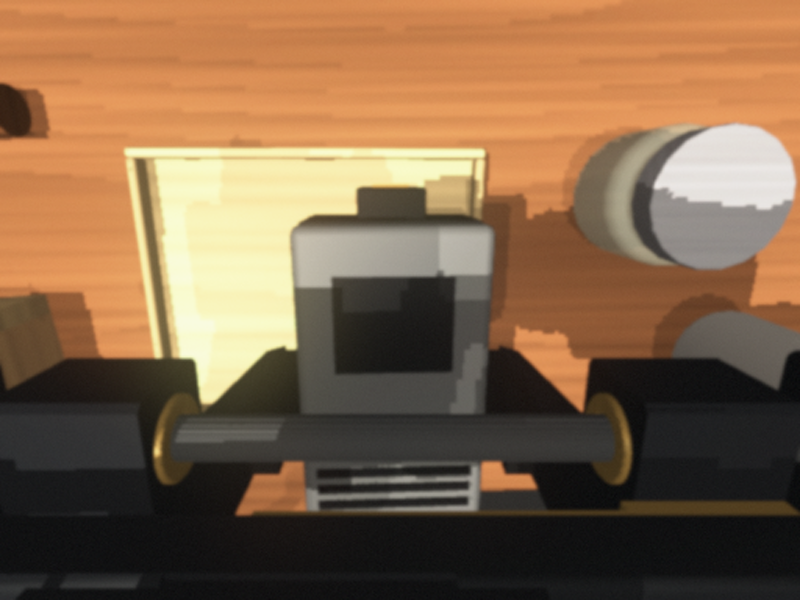

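>>> play_rows([
  [[0,0,0],[0,0,-0.7],140],
  [[0,0,0],[0,0,-0.7],140],
  [[0,0,0],[0,0,-0.4],140],
  [[0,0,0],[0,0,-0.2],140],
  [[0,0,0],[0,0,0],140],
])

```text
clock: 4.5
tool_pos: [0.6927, -0.1, 0.0631]
eef_rot: [-0.706, 0.005, 0.708, 0.005]
contact_force: [0.5, 0.0, -4.4]
opening: 0.678
```

Run:
```python
from h import *
st();snap('scene','s4.png',(180,150,350,270))
```

```text
t4.50 pos [ 0.6927 -0.1     0.0631] x [-0.002 -0.    -1.   ] y [-0.014 -1.     0.   ] F [ 0.5  0.  -4.4] op 0.678 q [ 0.06  1.04  0.04  1.44 -0.05  0.67 -1.47]
s4.png scale 4.705882352941177
```

View pics/s4.png

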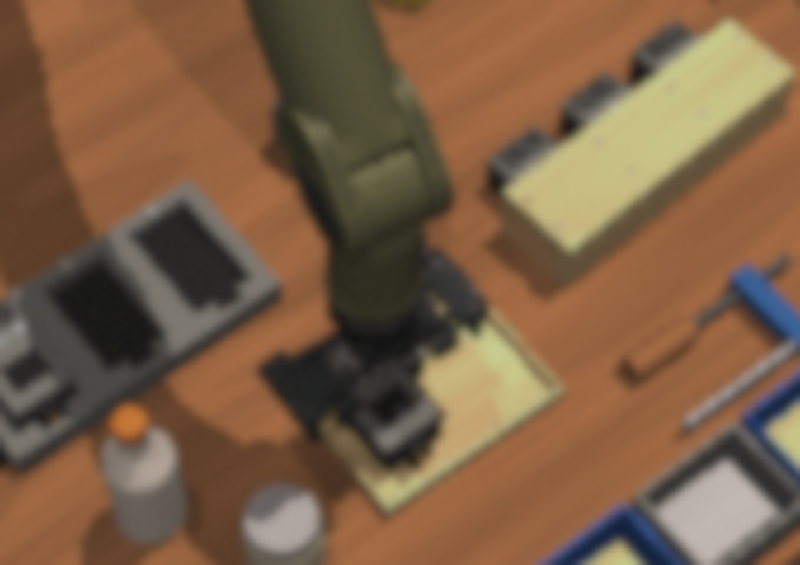

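Still off the floor (force equals the weight); lower until contact, then release.

>>> play_rows([
  [[0,0,0],[0,0,-0.1],140],
  [[0,0,0],[0,0,-0.08],140],
  [[0,0,0],[0,0,0],140],
])

```text
clock: 4.85
tool_pos: [0.6935, -0.0999, 0.0567]
eef_rot: [0.707, -0.005, -0.707, -0.005]
contact_force: [-0.2, -0.6, -4.9]
opening: 0.68
```

>>> play_rows([
  [[0,0,0],[0,0,-0.06],140],
  [[0,0,0],[0,0,0],140],
  [[0,0,0],[0,0,-0.05],140],
  [[0,0,0],[0,0,0],140],
])

```text
clock: 5.25
tool_pos: [0.6939, -0.0997, 0.0559]
eef_rot: [0.707, -0.005, -0.707, -0.005]
contact_force: [-6.0, 2.6, 16.4]
opening: 0.678
```

>>> play_rows([
  [[0,0,0],[0,0,0.05],100],
  [[0,0,0],[0,0,0],45],
  [[0,0,0],[0,0,0],45],
  [[0,0,0],[0,0,0],45],
  [[0,0,0],[0,0,0.3],45],
])

```text
clock: 5.75
tool_pos: [0.6924, -0.0999, 0.0648]
eef_rot: [-0.706, 0.005, 0.708, 0.005]
contact_force: [-0.5, 0.2, 0.1]
opening: 0.824
```

>>> play_rows([
  [[0,0,0],[0,0,0.9],45],
  [[0,0,0],[0,0,0.9],45],
  [[0,0,0],[-0.9,0,0.9],45],
  [[0,0,0],[-0.9,0,0],45],
  [[0,0,0],[-0.9,0,0],45],
])

```text
clock: 6.25
tool_pos: [0.5862, -0.1003, 0.1759]
eef_rot: [0.709, -0.005, -0.705, -0.005]
contact_force: [-0.1, 0.3, -0.7]
opening: 0.822
```

Run:
```python
from h import *
snap('wrist','w5.png');snap('top','t5.png',(200,90,400,240))
go(W(CH,.012,-.092,.2),CH[2])
```

```text
w5.png scale 1.5625
t5.png scale 4.0
t6.35 pos [ 0.5799 -0.1006  0.1742] x [-0.008 -0.    -1.   ] y [-0.016 -1.     0.   ] F [ 0.9  0.4 -0.3] op 0.821 q [ 0.07  0.76  0.04  1.76 -0.04  0.63 -1.45]
target [ 0.4916 -0.3282  0.2   ] shift units [-2.209 -5.689  0.645] rot [array([-0.012, -0.   , -3.11 ]), array([ 0.   , -0.008,  0.032])]
```

View pics/w5.png

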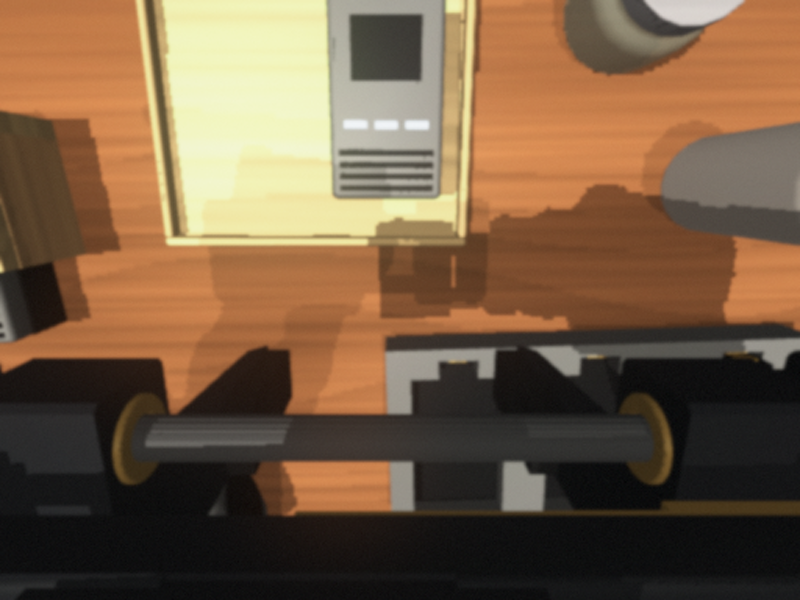

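View pics/t5.png

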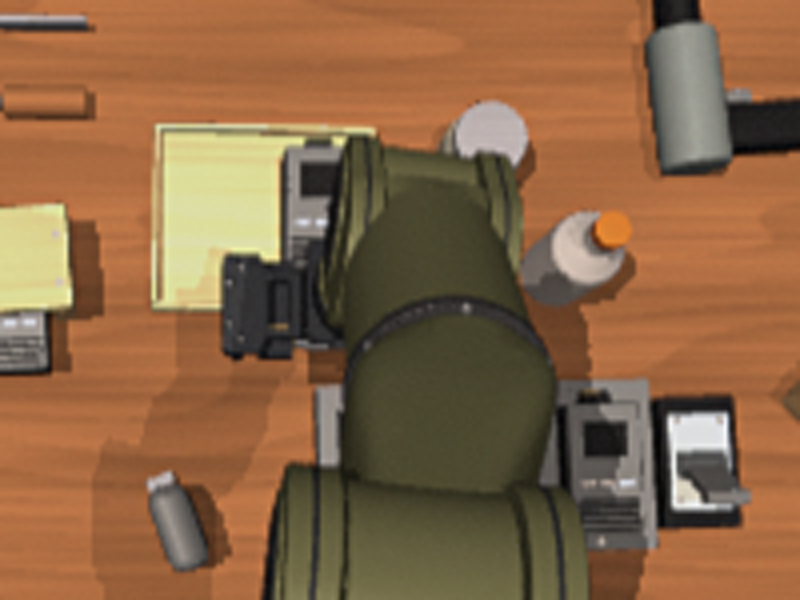

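>>> play_rows([
  [[0,0,0],[-0.8,-0.4,0.3],45],
  [[0,0,0],[-0.8,-0.9,0.3],45],
  [[0,0,0.03],[-0.6,-0.9,0],45],
  [[0,0,0],[0,-0.9,0],45],
  [[0,0,0],[0,-0.9,0],45],
])

```text
clock: 6.85
tool_pos: [0.4983, -0.2619, 0.1986]
eef_rot: [0.708, 0.005, -0.707, 0.006]
contact_force: [0.6, 0.6, -0.5]
opening: 0.827
```

>>> play_rows([
  [[0,0,0],[0,-0.9,0],45],
  [[0,0,0],[0,-0.8,0],45],
  [[0,0,0],[0,0,0],45],
  [[0,0,0],[0,0,0],45],
])

```text
clock: 7.25
tool_pos: [0.4985, -0.3288, 0.1979]
eef_rot: [0.707, 0.005, -0.707, 0.005]
contact_force: [0.3, 0.0, -0.5]
opening: 0.823
```

Run:
```python
from h import *
snap('wrist','w6.png')
go(W(CH,.012,-.092,.064),CH[2])
```

```text
w6.png scale 1.5625
t7.30 pos [ 0.4987 -0.3273  0.1978] x [ 0.001  0.001 -1.   ] y [ 0.016 -1.    -0.   ] F [0.5 0.5 0.8] op 0.827 q [ 0.52  0.73 -0.03  1.72  0.03  0.69 -1.07]
target [ 0.4916 -0.3282  0.064 ] shift units [-0.179 -0.021 -3.344] rot [array([-1.000e-03, -1.000e-03,  3.141e+00]), array([-0.001,  0.001, -0.   ])]
```

View pics/w6.png

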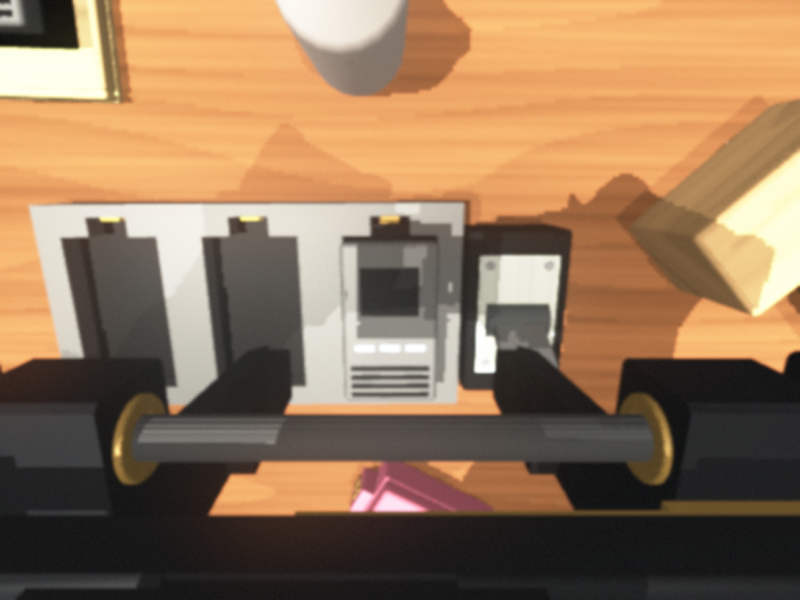

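>>> play_rows([
  [[0,0,0],[0,-0.02,-0.9],45],
  [[0,0,0],[0,0,-0.9],45],
  [[0,0,0],[0,0,-0.9],45],
  [[0,0,0],[0,0,-0.45],45],
  [[0,0,0],[0,0,0],45],
])

```text
clock: 7.8
tool_pos: [0.4974, -0.3257, 0.0692]
eef_rot: [-0.706, -0.008, 0.709, -0.005]
contact_force: [0.6, -0.4, 0.0]
opening: 0.824
```

>>> play_rows([
  [[0,0,0],[0,0,0],140],
  [[0,0,0],[0,0,0],140],
  [[0,0,0],[0,0,0],140],
  [[0,0,0],[0,0,0],140],
  [[0,0,0],[0,0,0],140],
])

```text
clock: 8.3
tool_pos: [0.4994, -0.3285, 0.0729]
eef_rot: [0.708, 0.006, -0.706, 0.006]
contact_force: [0.3, 2.9, 7.8]
opening: 0.674
```

Run:
```python
from h import *
st();snap('scene','s7.png',(120,170,290,290))
```

```text
t8.30 pos [ 0.4994 -0.3285  0.0729] x [ 0.003 -0.    -1.   ] y [ 0.016 -1.     0.   ] F [0.3 2.9 7.8] op 0.674 q [ 0.52  0.92 -0.02  1.78  0.04  0.44 -1.08]
s7.png scale 4.705882352941177
```

View pics/s7.png

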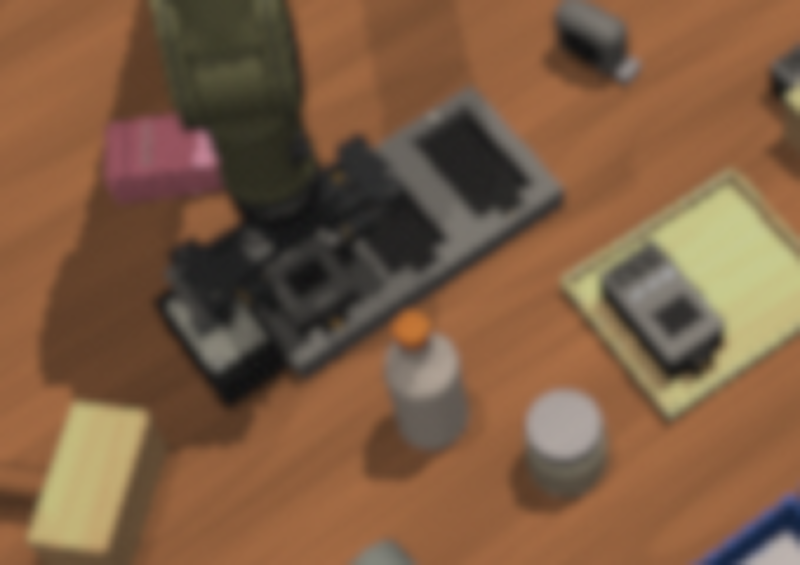

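>>> play_rows([
  [[0,0,0],[0,0,0.3],140],
  [[0,0,0],[0,0,0.4],140],
  [[0,0,0],[0,0,0.8],140],
  [[0,0,0],[0,0.2,0.8],140],
  [[0,0,0],[0,0.5,0.3],140],
])

```text
clock: 8.85
tool_pos: [0.4985, -0.3043, 0.1796]
eef_rot: [0.709, 0.002, -0.705, 0.006]
contact_force: [0.8, -0.2, -4.7]
opening: 0.675
```

Run:
```python
from h import *
snap('wrist','w8.png')
go(W(TR,0.014,.045,.16),TR[2])
```

```text
w8.png scale 1.5625
t8.90 pos [ 0.4994 -0.298   0.18  ] x [ 0.004  0.    -1.   ] y [ 0.017 -1.    -0.   ] F [-1.1  5.1 -2.6] op 0.673 q [ 0.47  0.74 -0.02  1.79  0.02  0.61 -1.11]
target [ 0.7115 -0.011   0.16  ] shift units [ 5.301  7.174 -0.5  ] rot [array([-0.007, -0.   ,  3.108]), array([-0.   ,  0.004, -0.034])]
```

View pics/w8.png

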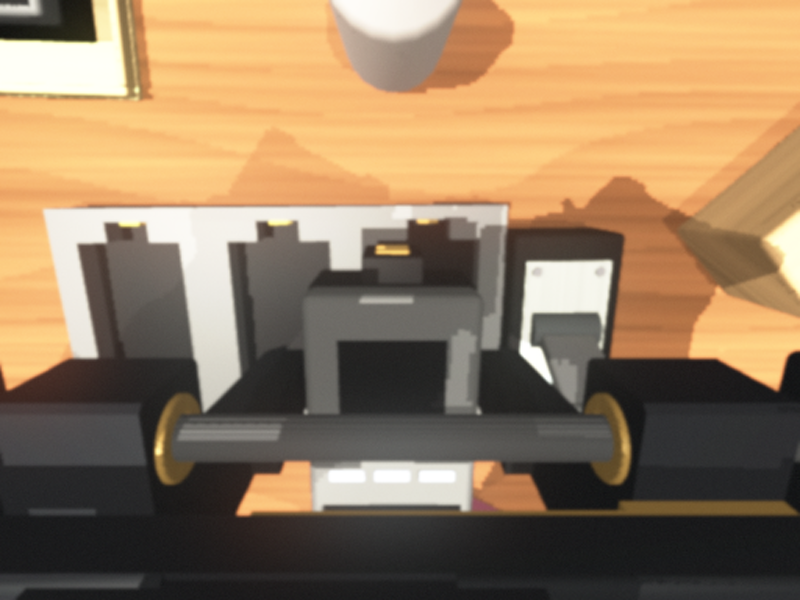

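>>> play_rows([
  [[0,0,0],[0,0.9,0],140],
  [[0,0,0],[0,0.9,0],140],
  [[0,0,0],[0,0.9,0],140],
  [[0,0,0],[0.2,0.9,0],140],
  [[0,0,0],[0.7,0.9,0],140],
])

```text
clock: 9.4
tool_pos: [0.5305, -0.1207, 0.1758]
eef_rot: [-0.705, -0.004, 0.709, -0.005]
contact_force: [1.1, -0.6, -4.3]
opening: 0.676
```

>>> play_rows([
  [[0,0,-0.034],[0.9,0.9,0],140],
  [[0,0,0],[0.9,0.9,0],140],
  [[0,0,0],[0.9,0.7,0],140],
  [[0,0,0],[0.9,0,0],140],
  [[0,0,0],[0.7,0,-0.4],140],
])

```text
clock: 9.9
tool_pos: [0.7082, -0.0203, 0.162]
eef_rot: [0.709, -0.005, -0.705, -0.005]
contact_force: [1.2, -1.4, -2.7]
opening: 0.678
```

Run:
```python
from h import *
snap('wrist','w9.png')
go(W(TR,0.014,.045,.07),TR[2])
```

```text
w9.png scale 1.5625
t9.95 pos [ 0.7101 -0.0214  0.1575] x [ 0.005 -0.001 -1.   ] y [-0.016 -1.     0.   ] F [ 5.1 -0.6 -4.8] op 0.674 q [-0.07  0.93  0.08  1.38 -0.08  0.84 -1.56]
target [ 0.7115 -0.011   0.07  ] shift units [ 0.034  0.258 -2.187] rot [array([-8.000e-03,  1.000e-03,  3.141e+00]), array([ 0.001,  0.005, -0.001])]
```

View pics/w9.png

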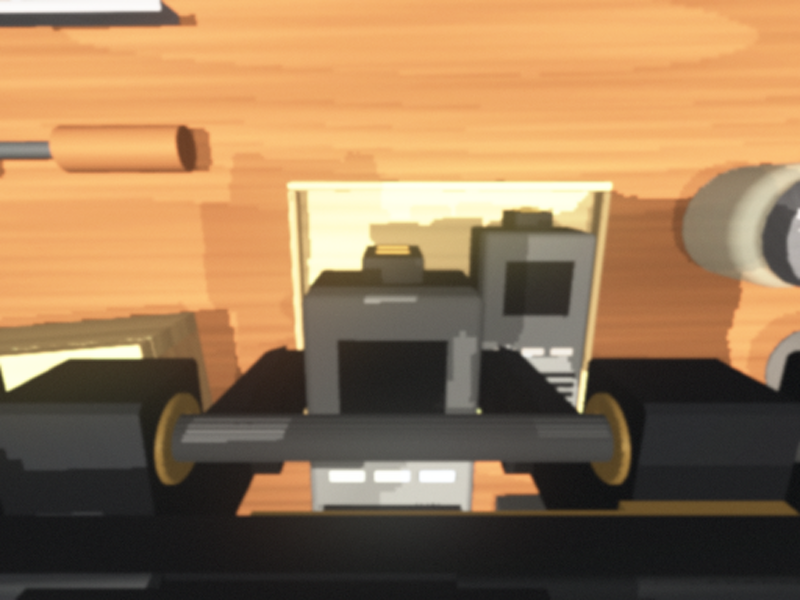

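>>> play_rows([
  [[0,0,0],[0.03,0.26,-0.4],140],
  [[0,0,0],[0,0,-0.7],140],
  [[0,0,0],[0,0,-0.7],140],
  [[0,0,0],[0,0,-0.3],140],
  [[0,0,0],[0,0,0],140],
])

```text
clock: 10.45
tool_pos: [0.7032, -0.0114, 0.0731]
eef_rot: [-0.705, 0.006, 0.709, 0.006]
contact_force: [-0.2, -0.5, -3.5]
opening: 0.674
```

>>> play_rows([
  [[0,0,0],[0,0,-0.06],140],
  [[0,0,0],[0,0,-0.06],140],
  [[0,0,0],[0,0,0],140],
])

```text
clock: 10.75
tool_pos: [0.7066, -0.0117, 0.0717]
eef_rot: [0.708, -0.006, -0.707, -0.006]
contact_force: [-0.5, 0.8, -3.3]
opening: 0.67
```

>>> play_rows([
  [[0,0,0],[0,0,-0.06],140],
  [[0,0,0],[0,0,-0.05],140],
  [[0,0,0],[0,0,0],140],
  [[0,0,0],[0,0,0],140],
])

```text
clock: 11.15
tool_pos: [0.706, -0.0116, 0.0663]
eef_rot: [-0.707, 0.006, 0.707, 0.006]
contact_force: [-0.1, -0.2, -3.7]
opening: 0.679
```

>>> play_rows([
  [[0,0,0],[0,0,-0.05],140],
  [[0,0,0],[0,0,-0.05],140],
  [[0,0,0],[0,0,0],140],
])

```text
clock: 11.45
tool_pos: [0.7062, -0.0116, 0.0659]
eef_rot: [0.707, -0.006, -0.707, -0.006]
contact_force: [-6.6, 1.0, 16.6]
opening: 0.674
```

Touching the floor. Release and rise.

>>> play_rows([
  [[0,0,0],[0,0,0.04],100],
  [[0,0,0],[0,0,0],45],
  [[0,0,0],[0,0,0],45],
  [[0,0,0],[0,0,0],45],
  [[0,0,0],[0,0,0.4],45],
])

```text
clock: 11.95
tool_pos: [0.7043, -0.0115, 0.0779]
eef_rot: [-0.705, 0.006, 0.709, 0.006]
contact_force: [-0.1, 0.3, -0.2]
opening: 0.823
```

>>> play_rows([
  [[0,0,0],[0,0,0.9],45],
  [[0,0,0],[-0.2,0,0.9],45],
  [[0,0,0],[-0.9,0,0.9],45],
  [[0,0,0],[-0.9,0,0.2],45],
  [[0,0,0],[-0.9,0,0],45],
])

```text
clock: 12.45
tool_pos: [0.5913, -0.0118, 0.1986]
eef_rot: [0.709, -0.006, -0.705, -0.007]
contact_force: [1.1, 1.4, -0.7]
opening: 0.828
```

Run:
```python
from h import *
snap('wrist','w10.png')
go(W(RK,-.024,-.094,.15),RK[2])
```

```text
w10.png scale 1.5625
t12.50 pos [ 0.5815 -0.0122  0.1965] x [-0.009 -0.    -1.   ] y [-0.019 -1.     0.   ] F [-6.9 -0.6 -0.2] op 0.824 q [-0.1   0.72  0.07  1.77 -0.08  0.67 -1.57]
target [0.5833 0.1561 0.15  ] shift units [ 0.046  4.206 -1.163] rot [array([-1.400e-02, -1.000e-03, -3.054e+00]), array([ 0.001, -0.009,  0.087])]
```

View pics/w10.png

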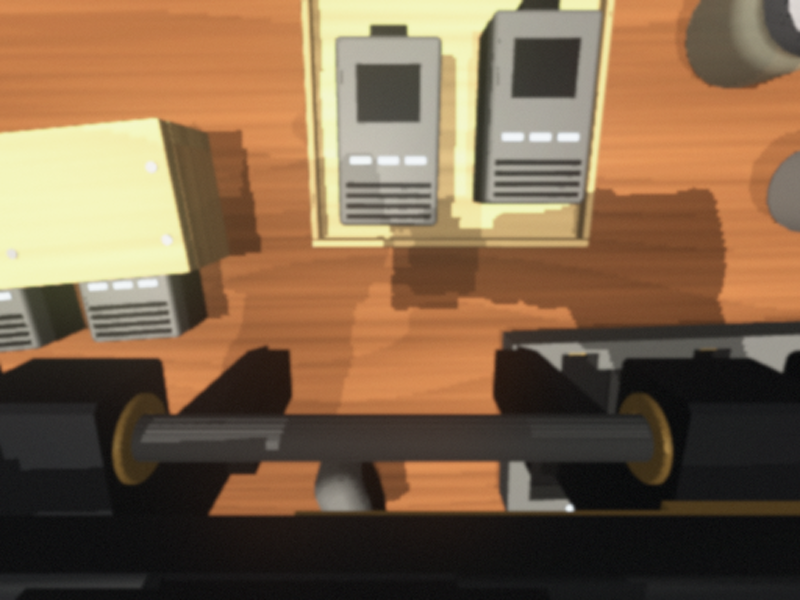

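>>> play_rows([
  [[0,0,0.043],[0,0.9,0],45],
  [[0,0,0.044],[0,0.9,0],45],
  [[0,0,0],[0,0.9,-0.3],45],
  [[0,0,0],[0,0.9,-0.3],45],
  [[0,0,0],[0,0.6,-0.3],45],
])

```text
clock: 13.0
tool_pos: [0.591, 0.1603, 0.1599]
eef_rot: [0.707, 0.026, -0.706, 0.025]
contact_force: [-0.7, -0.2, 0.1]
opening: 0.827
```

>>> play_rows([
  [[0,0,0],[0,0,0],45],
])

```text
clock: 13.1
tool_pos: [0.5896, 0.1621, 0.1584]
eef_rot: [-0.706, -0.028, 0.707, -0.026]
contact_force: [0.6, 0.1, 0.0]
opening: 0.821
```

Run:
```python
from h import *
snap('wrist','w11.png')
go(W(RK,-.024,-.094,.04),RK[2])
```

```text
w11.png scale 1.5625
t13.15 pos [0.5903 0.1586 0.1592] x [-0.001  0.001 -1.   ] y [ 0.073 -0.997 -0.001] F [ 0.1 -1.2 -0.5] op 0.822 q [-0.38  0.81  0.08  1.71 -0.09  0.63 -1.75]
target [0.5833 0.1561 0.04  ] shift units [-0.176 -0.062 -2.98 ] rot [array([ 1.000e-03, -1.000e-03,  3.137e+00]), array([-0.001, -0.001, -0.004])]
```

View pics/w11.png

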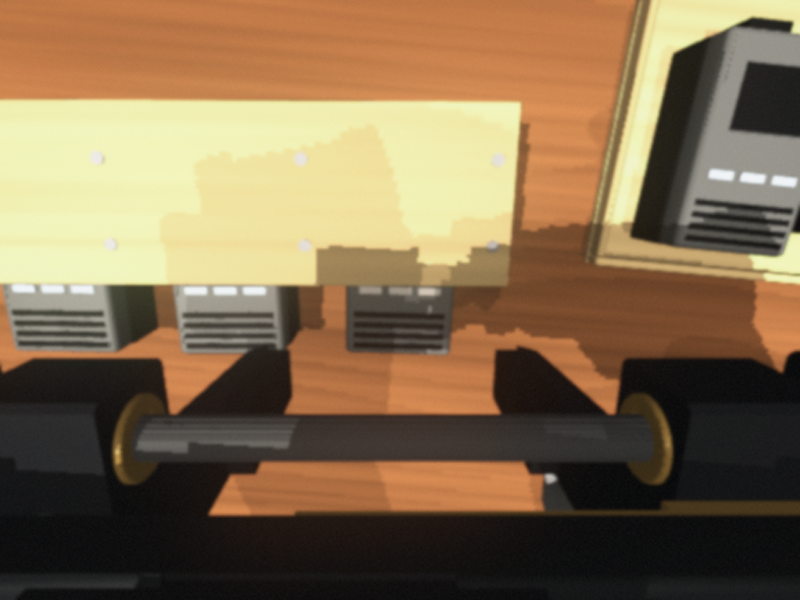

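Run:
```python
from h import *
c=load('wrist')
f=lambda U,V,z:ray(c,(U+.5)/1.5625-.5,(V+.5)/1.5625-.5,z)
a,b=f(348,352,.046),f(451,353,.046);print(a,b,(a+b)/2,np.linalg.norm(a-b), np.arctan2(-(b-a)[0],-(b-a)[1]))
print('roof edge',f(508,285,.066),f(345,286,.066),W(RK,0,-.147,.066))
m=(a+b)/2; print('tail in rack',W(-RK,0,0,0), (R.from_euler('z',-RK[2]).as_matrix()@(m-np.array([RK[0],RK[1],0]))))
```

```text
[0.56048623 0.18546062 0.046     ] [0.56434537 0.12713154 0.046     ] [0.5624158  0.15629608 0.046     ] 0.05845660504393815 -0.06606521276586984
roof edge [0.61015165 0.10622222 0.066     ] [0.60346655 0.18714289 0.066     ] [0.61086163 0.10484475 0.066     ]
tail in rack [-0.6008 -0.2515  0.    ] [-0.04481055 -0.09235339  0.046     ]
```

>>> play_rows([
  [[0,0,0],[-0.18,-0.06,-0.8],45],
  [[0,0,0],[0,0,-0.8],45],
  [[0,0,0],[0,0,-0.8],45],
  [[0,0,0],[0,0,-0.55],45],
  [[0,0,0],[0,0,0],45],
])

```text
clock: 13.65
tool_pos: [0.5829, 0.1519, 0.0398]
eef_rot: [-0.706, -0.023, 0.708, -0.024]
contact_force: [-1.5, 0.8, 0.0]
opening: 0.823
```

>>> play_rows([
  [[0,0,0],[0,0,0],140],
  [[0,0,0],[0,0,0],140],
  [[0,0,0],[0,0,0],140],
  [[0,0,0],[0,0,0],140],
  [[0,0,0],[0,0,0],140],
])

```text
clock: 14.15
tool_pos: [0.5842, 0.1535, 0.0426]
eef_rot: [0.707, 0.024, -0.706, 0.024]
contact_force: [-2.2, -0.7, 7.1]
opening: 0.677
```

Run:
```python
from h import *
go(W(RK,-.109,-.094,.04),RK[2])
```

```text
t14.15 pos [0.5842 0.1535 0.0426] x [ 0.002 -0.    -1.   ] y [ 0.068 -0.998  0.   ] F [-2.2 -0.7  7.1] op 0.677 q [-0.36  0.98  0.05  1.76 -0.11  0.4  -1.74]
target [0.4985 0.1503 0.04  ] shift units [-2.142 -0.081 -0.065] rot [array([ 2.000e-03, -1.000e-03, -3.142e+00]), array([0.   , 0.002, 0.   ])]
```

>>> play_rows([
  [[0,0,0],[-0.5,-0.035,0.03],140],
  [[0,0,0],[-0.6,-0.04,0],140],
  [[0,0,0],[-0.6,-0.04,0],140],
  [[0,0,0],[-0.5,-0.035,0],140],
  [[0,0,0],[0,0,0],140],
])

```text
clock: 14.65
tool_pos: [0.4922, 0.1472, 0.0426]
eef_rot: [-0.705, -0.024, 0.709, -0.025]
contact_force: [-2.8, -0.0, 0.6]
opening: 0.675
```

Run:
```python
from h import *
st();snap('wrist','w12.png')
```

```text
t14.65 pos [0.4922 0.1472 0.0426] x [-0.005 -0.002 -1.   ] y [ 0.069 -0.998  0.001] F [-2.8 -0.   0.6] op 0.675 q [-0.4   0.93  0.03  2.03 -0.12  0.18 -1.76]
w12.png scale 1.5625
```

View pics/w12.png

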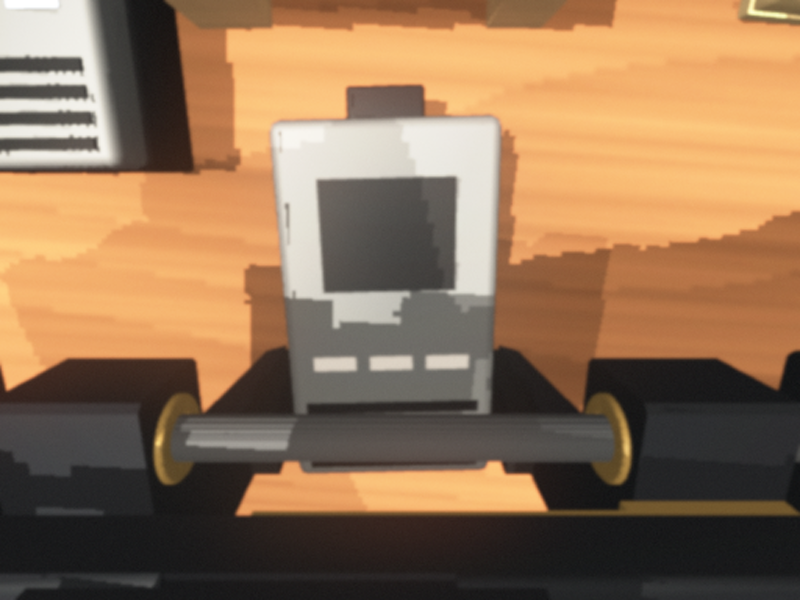

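>>> play_rows([
  [[0,0,0],[0,0,0],45],
  [[0,0,0],[0,0,0],45],
  [[0,0,0],[0,0,0.22],45],
  [[0,0,0],[0.4,0.027,0],45],
  [[0,0,0],[0.375,0.026,0],45],
])

```text
clock: 15.2
tool_pos: [0.528, 0.1502, 0.0522]
eef_rot: [0.707, 0.024, -0.706, 0.024]
contact_force: [-0.1, -0.7, 0.1]
opening: 0.821
```

>>> play_rows([
  [[0,0,0],[0,0,0],45],
  [[0,0,0],[0,0,0],140],
  [[0,0,0],[0,0,0],140],
  [[0,0,0],[0,0,0],140],
  [[0,0,0],[0,0,0],140],
])

```text
clock: 15.7
tool_pos: [0.5257, 0.1502, 0.0514]
eef_rot: [-0.706, -0.024, 0.707, -0.024]
contact_force: [-1.1, -0.5, 2.7]
opening: 0.678
```

>>> play_rows([
  [[0,0,0],[0,0,0],140],
  [[0,0,0],[0,0,0.3],140],
  [[0,0,0],[0,0,0.8],140],
  [[0,0,0],[0,0,0.8],140],
  [[0,0,0],[-0.4,0,0.8],140],
])

```text
clock: 16.2
tool_pos: [0.5125, 0.1499, 0.1606]
eef_rot: [0.708, 0.024, -0.705, 0.024]
contact_force: [0.7, 0.8, -4.0]
opening: 0.675
```

Run:
```python
from h import *
snap('wrist','w13.png')
go(W(CH,0,.092,.13),CH[2])
```

```text
w13.png scale 1.5625
t16.25 pos [0.5095 0.1502 0.1646] x [ 0.003  0.001 -1.   ] y [ 0.069 -0.998 -0.001] F [-4.4 -0.7 -0.6] op 0.679 q [-0.42  0.72  0.07  1.95 -0.11  0.47 -1.77]
target [ 0.4766 -0.1444  0.13  ] shift units [-0.821 -7.366 -0.864] rot [array([-4.000e-03, -2.000e-03,  3.089e+00]), array([-0.001,  0.003, -0.053])]
```

View pics/w13.png

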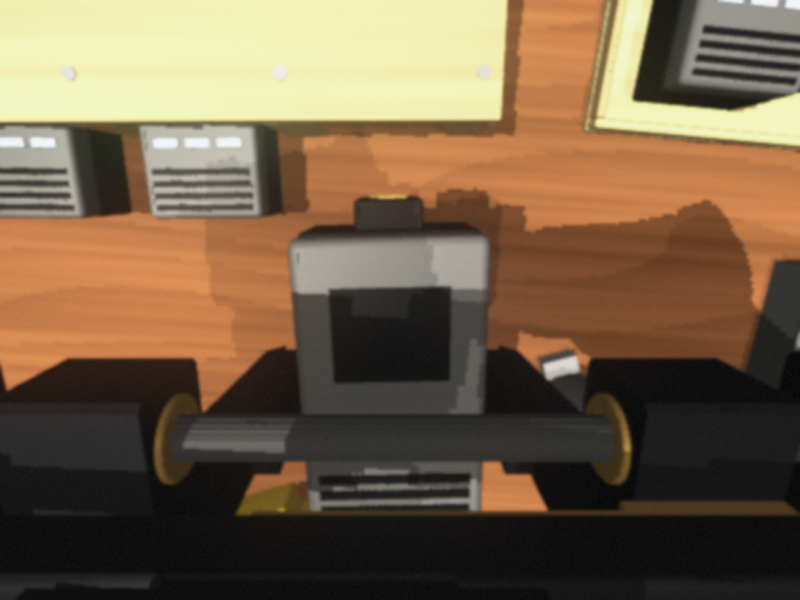

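>>> play_rows([
  [[0,0,-0.027],[-0.2,-0.9,0],140],
  [[0,0,-0.027],[-0.2,-0.9,0],140],
  [[0,0,0],[-0.2,-0.9,0],140],
  [[0,0,0],[-0.2,-0.9,0],140],
  [[0,0,0],[0,-0.9,0],140],
])

```text
clock: 16.75
tool_pos: [0.4764, -0.0313, 0.1591]
eef_rot: [-0.706, -0.005, 0.708, -0.005]
contact_force: [-0.0, 0.6, -4.4]
opening: 0.677
```

>>> play_rows([
  [[0,0,0],[0,-0.9,0],140],
  [[0,0,0],[0,-0.9,0],140],
  [[0,0,0],[0,-0.9,-0.2],140],
  [[0,0,0],[0,-0.2,-0.6],140],
  [[0,0,0],[0,0,0],140],
])

```text
clock: 17.25
tool_pos: [0.4764, -0.1479, 0.1253]
eef_rot: [-0.705, -0.004, 0.709, -0.004]
contact_force: [-0.4, 0.7, -4.5]
opening: 0.678
```

Run:
```python
from h import *
snap('wrist','w14.png')
snap('top','t14.png',(250,160,400,250))
snap('scene','s14.png',(120,160,290,280))
go(W(CH,0,.092,.1),CH[2])
```

```text
w14.png scale 1.5625
t14.png scale 5.333333333333333
s14.png scale 4.705882352941177
t17.40 pos [ 0.4786 -0.1444  0.1275] x [-0.     0.001 -1.   ] y [ 0.017 -1.    -0.001] F [ 0.5  0.9 -4.5] op 0.677 q [ 0.21  0.76 -0.01  2.06  0.02  0.33 -1.37]
target [ 0.4766 -0.1444  0.1   ] shift units [-0.048  0.    -0.688] rot [array([ 1.000e-03, -2.000e-03,  3.141e+00]), array([-0.001, -0.   , -0.001])]
```

View pics/w14.png

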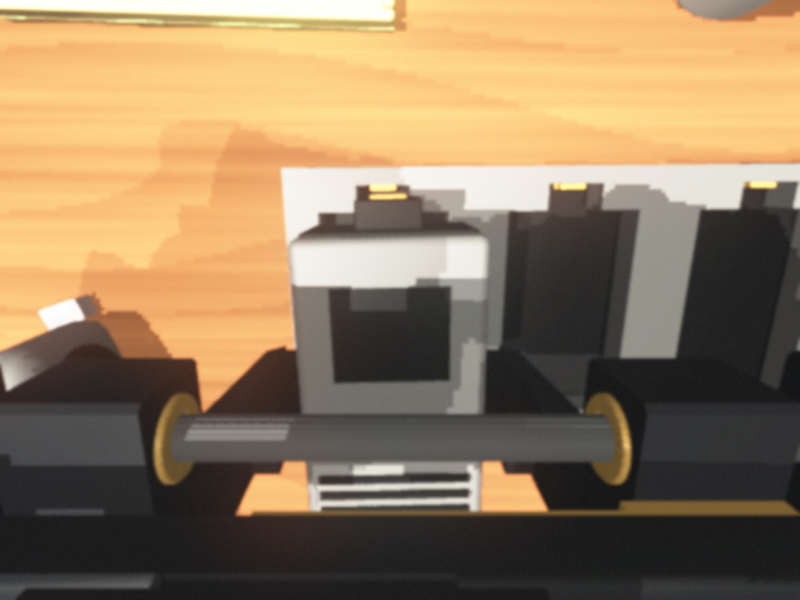

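View pics/t14.png

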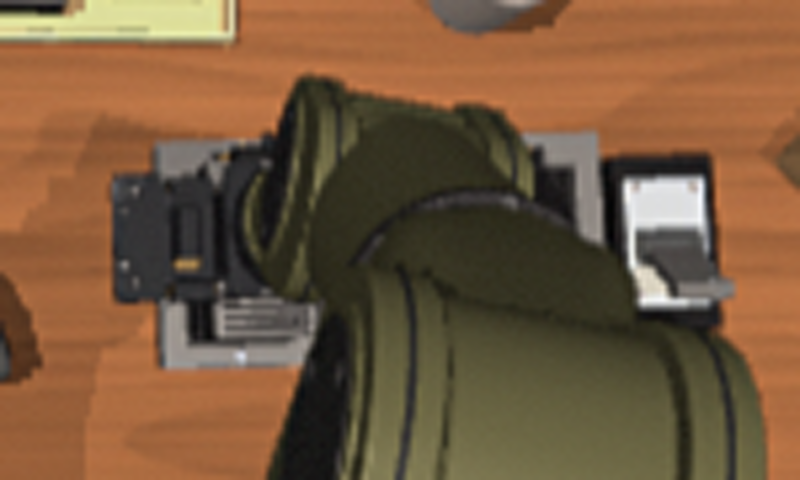

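View pics/s14.png

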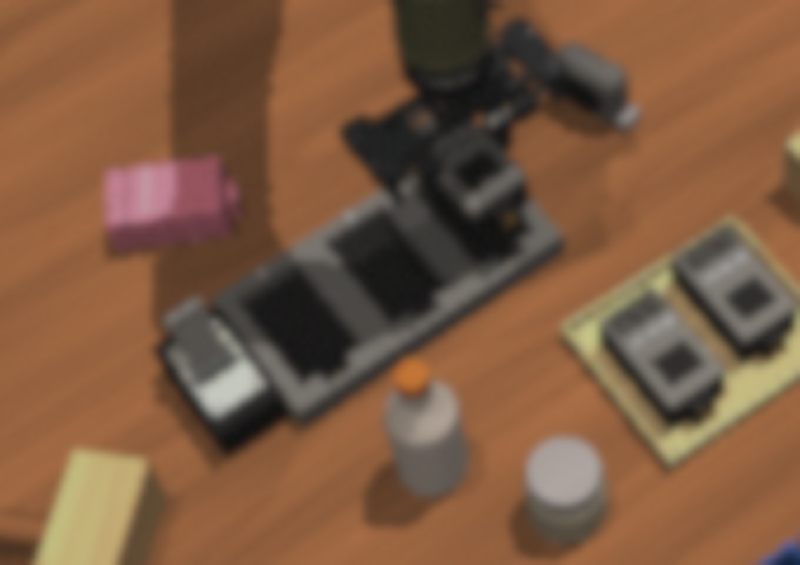

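Run:
```python
from h import *
c=load('wrist')
g=lambda U:((U[0]+.5)/1.5625-.5,(U[1]+.5)/1.5625-.5)
# camera in tool frame
s=r.get_state();M=R.from_quat(s['eef_rot']).as_matrix()
T=c['cam_to_world'];print('cam in tool',np.round(M.T@(T[:3,3]-s['tool_pos']),4))
cc={k:c[k] for k in ('fx','fy','cx','cy')}
Tt=np.eye(4);Tt[:3,:3]=M.T@T[:3,:3];Tt[:3,3]=M.T@(T[:3,3]-s['tool_pos']);cc['cam_to_world']=Tt
np.savez('cam_tool',**cc)
def inv(U,x):  # intersect with tool x=const plane
    u,v=g(U);d=Tt[:3,:3]@np.array([(u-c['cx'])/c['fx'],-(v-c['cy'])/c['fy'],-1]);o=Tt[:3,3];return o+d*(x-o[0])/d[0]
# pack top at tool x = +.005 (51-46)
for nm,pts,x in [('w14 top front',[(291,241),(488,240)],.005),('w14 key top far',[(358,197),(421,197)],.021),('w2 top front',[(292,226),(492,225)],.005),('w2 key',[(358,187),(426,187)],.021)]:
    print(nm,[np.round(inv(p,x),4) for p in pts])
```

```text
cam in tool [-0.1193  0.0033 -0.0629]
w14 top front [array([ 0.005 , -0.0249, -0.0473]), array([ 0.005 ,  0.0307, -0.0472])]
w14 key top far [array([ 0.021 , -0.0068, -0.0587]), array([ 0.021 ,  0.0127, -0.0586])]
w2 top front [array([ 0.005 , -0.0243, -0.0514]), array([ 0.005 ,  0.0316, -0.0513])]
w2 key [array([ 0.021 , -0.0068, -0.0617]), array([ 0.021 ,  0.0142, -0.0616])]
```

```bash
cat >> h.py <<'E'
def inv(U,x,sc=1.5625):
    c=np.load('cam_tool.npz');Tt=c['cam_to_world'];u,v=[(q+.5)/sc-.5 for q in U]
    d=Tt[:3,:3]@np.array([(u-c['cx'])/c['fx'],-(v-c['cy'])/c['fy'],-1]);o=Tt[:3,3];return o+d*(x-o[0])/d[0]
E
python3 - <<'E'
from h import *
im=cv2.imread('pics/w14.png');cv2.imwrite('pics/w14c.png',cv2.resize(im[150:300,260:660],None,fx=2,fy=2,interpolation=cv2.INTER_CUBIC))
E
```

```text
(no output)
```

View pics/w14c.png

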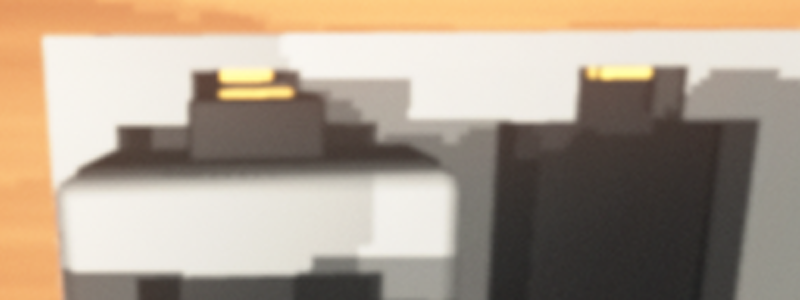

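Run:
```python
from h import *
F=lambda u,v:(u/2+260,v/2+150)
x=.1275-.03
for n,p in [('s3L',(193,70)),('s3R',(300,72)),('p3L',(117,127)),('p3R',(376,125)),('p2L',(497,122)),('p2R',(758,120)),('deck',(42,37))]:
    q=inv(F(*p),x);print(n,'y %.4f'%q[1],'fwd %.4f'%-q[2])
for n,p,xx in [('keyL',(190,97),.021),('keyR',(325,97),.021),('topL',(60,183),.005),('topR',(457,180),.005)]:
    q=inv(F(*p),xx);print(n,'y %.4f'%q[1],'fwd %.4f'%-q[2])
```

```text
s3L y -0.0129 fwd 0.0620
s3R y 0.0125 fwd 0.0614
p3L y -0.0317 fwd 0.0488
p3R y 0.0310 fwd 0.0489
p2L y 0.0602 fwd 0.0494
p2R y 0.1233 fwd 0.0494
deck y -0.0483 fwd 0.0698
keyL y -0.0078 fwd 0.0583
keyR y 0.0132 fwd 0.0581
topL y -0.0252 fwd 0.0471
topR y 0.0308 fwd 0.0472
```

>>> play_rows([
  [[0,0,0],[0.03,0.06,-0.4],140],
  [[0,0,0],[0,0,-0.4],140],
  [[0,0,0],[0,0,-0.2],140],
  [[0,0,0],[0,0,0],140],
])

```text
clock: 17.8
tool_pos: [0.4797, -0.1422, 0.087]
eef_rot: [-0.707, -0.006, 0.707, -0.006]
contact_force: [-1.7, 0.5, -5.9]
opening: 0.68
```

Run:
```python
from h import *
st()
snap('wrist','w15.png',(160,90,500,260))
```

```text
t17.80 pos [ 0.4797 -0.1422  0.087 ] x [-0.001  0.001 -1.   ] y [ 0.017 -1.    -0.001] F [-1.7  0.5 -5.9] op 0.680 q [ 0.2   0.84 -0.01  2.07  0.02  0.23 -1.38]
w15.png scale 2.3529411764705883
```

View pics/w15.png

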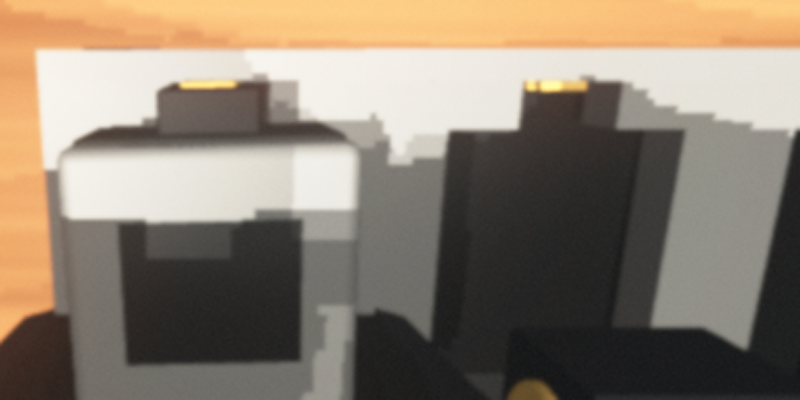

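Run:
```python
from h import *
F=lambda p:((p[0]+.5)/2.3529-.5+160,(p[1]+.5)/2.3529-.5+90)
x=.0875-.03
for n,p in [('s2L',(523,82)),('s2R',(622,82)),('p2L',(448,130)),('p2R',(684,131)),('deck',(37,50))]:
    q=inv(F(p),x,1);print(n,'y %.4f'%q[1],'fwd %.4f'%-q[2])
for n,p,xx in [('keyL',(160,83),.021),('keyR',(265,82),.021),('topL',(60,150),.005),('topR',(358,150),.005)]:
    q=inv(F(p),xx,1);print(n,'y %.4f'%q[1],'fwd %.4f'%-q[2])
```

```text
s2L y 0.0840 fwd 0.0578
s2R y 0.1098 fwd 0.0576
p2L y 0.0656 fwd 0.0456
p2R y 0.1281 fwd 0.0449
deck y -0.0415 fwd 0.0666
keyL y -0.0074 fwd 0.0592
keyR y 0.0142 fwd 0.0592
topL y -0.0252 fwd 0.0475
topR y 0.0305 fwd 0.0471
```

Run:
```python
from h import *
for i in range(4):
    s=r.get_state();p=r.snapshot('wrist');M=R.from_quat(s['eef_rot']).as_matrix();T=p['cam_to_world']
    print(np.round(s['tool_pos'],4),np.round(T[:3,3],4),np.round(M.T@(T[:3,3]-s['tool_pos']),4),np.round((M.T@T[:3,:3])[:,2],3),s['contact_force'].round(1))
```

```text
[ 0.4799 -0.1427  0.0876] [ 0.5445 -0.1413  0.2094] [-0.1218 -0.0004 -0.0646] [-0.967 -0.001 -0.254] [ 0.2  0.1 -5. ]
[ 0.4801 -0.143   0.0879] [ 0.5446 -0.1416  0.2097] [-0.1218 -0.0004 -0.0646] [-0.967 -0.001 -0.254] [ 0.4 -0.1 -4.4]
[ 0.4802 -0.1432  0.088 ] [ 0.5447 -0.1418  0.2099] [-0.1218 -0.0004 -0.0646] [-0.967 -0.001 -0.254] [-0.3 -0.3 -5.4]
[ 0.4802 -0.1434  0.088 ] [ 0.5447 -0.142   0.21  ] [-0.1218 -0.0004 -0.0646] [-0.967 -0.001 -0.254] [-0.1  0.6 -4.1]
```

Run:
```python
from h import *
s=r.get_state();p=r.snapshot('wrist');M=R.from_quat(s['eef_rot']).as_matrix();T=p['cam_to_world']
Tt=np.eye(4);Tt[:3,:3]=M.T@T[:3,:3];Tt[:3,3]=M.T@(T[:3,3]-s['tool_pos']);c={k:p[k] for k in('fx','fy','cx','cy')};c['cam_to_world']=Tt;np.savez('cam_tool',**c)
F=lambda p:((p[0]+.5)/2.3529-.5+160,(p[1]+.5)/2.3529-.5+90)
x=.0875-.03
for n,p in [('s2L',(523,82)),('s2R',(622,82)),('p2L',(448,130)),('p2R',(684,131)),('deck',(37,50))]:
    q=inv(F(p),x,1);print(n,'y %.4f'%q[1],'fwd %.4f'%-q[2], 'world',np.round(s['tool_pos']+M@q,4))
for n,p,xx in [('keyL',(160,83),.021),('keyR',(265,82),.021),('topL',(60,150),.005),('topR',(358,150),.005)]:
    q=inv(F(p),xx,1);print(n,'y %.4f'%q[1],'fwd %.4f'%-q[2])
```

```text
s2L y 0.0812 fwd 0.0608 world [ 0.5423 -0.2238  0.0306]
s2R y 0.1072 fwd 0.0608 world [ 0.5426 -0.2498  0.0306]
p2L y 0.0625 fwd 0.0483 world [ 0.5295 -0.2053  0.0306]
p2R y 0.1259 fwd 0.0480 world [ 0.5301 -0.2687  0.0306]
deck y -0.0461 fwd 0.0689 world [ 0.5485 -0.0964  0.0306]
keyL y -0.0115 fwd 0.0614
keyR y 0.0105 fwd 0.0616
topL y -0.0296 fwd 0.0493
topR y 0.0273 fwd 0.0493
```

>>> play_rows([
  [[0,0,0],[-0.1,-0.04,-0.06],140],
  [[0,0,0],[0,0,0],140],
  [[0,0,0],[0,0,0],140],
  [[0,0,0],[0,0,0],140],
])

```text
clock: 18.5
tool_pos: [0.4757, -0.1451, 0.0849]
eef_rot: [0.707, 0.005, -0.707, 0.005]
contact_force: [0.9, 0.9, -5.0]
opening: 0.681
```

Run:
```python
from h import *
st()
snap('wrist','w16.png',(160,90,500,260))
st()
```

```text
t18.50 pos [ 0.4757 -0.1451  0.0849] x [ 0. -0. -1.] y [ 0.015 -1.     0.   ] F [ 0.9  0.9 -5. ] op 0.681 q [ 0.21  0.84 -0.01  2.08  0.02  0.22 -1.38]
w16.png scale 2.3529411764705883
t18.55 pos [ 0.4758 -0.1451  0.0849] x [ 0. -0. -1.] y [ 0.015 -1.     0.   ] F [ 0.2 -0.2 -4.8] op 0.676 q [ 0.21  0.84 -0.01  2.08  0.02  0.22 -1.38]
```

View pics/w16.png

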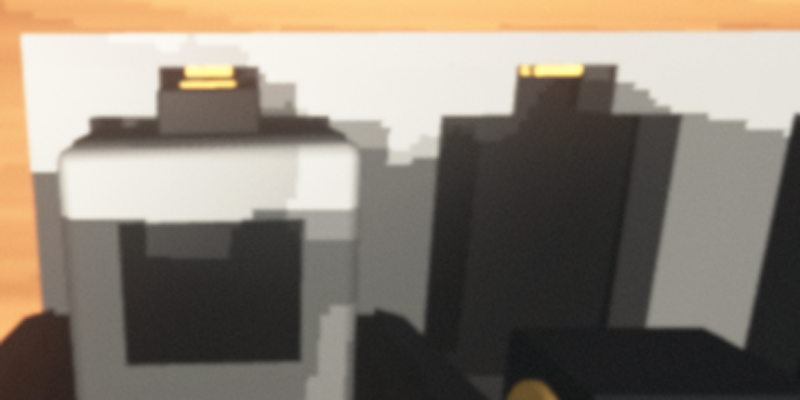

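```bash
cat >> h.py <<'E'
def rel(deckpts,packpts,tz,sc,x0,y0,tp=.051):
    F=lambda p:((p[0]+.5)/sc-.5+x0,(p[1]+.5)/sc-.5+y0)
    for n,p in deckpts: q=inv(F(p),tz-.03,1);print(n,'y %.4f'%q[1],'fwd %.4f'%-q[2])
    for n,p,pz in packpts: q=inv(F(p),tp-pz,1);print(n,'y %.4f'%q[1],'fwd %.4f'%-q[2])
E
python3 - <<'E'
from h import *
rel([('s3L',(158,68)),('s3R',(258,68)),('p3L',(90,119)),('p3R',(330,119)),('s2L',(516,66)),('s2R',(617,66)),('p2L',(442,116)),('p2R',(682,116))],[('keyL',(159,84),.03),('keyR',(260,84),.03),('topL',(60,150),.046),('topR',(358,150),.046)],.0849,2.3529,160,90)
E
```

```text
s3L y -0.0146 fwd 0.0644
s3R y 0.0112 fwd 0.0644
p3L y -0.0327 fwd 0.0514
p3R y 0.0303 fwd 0.0514
s2L y 0.0777 fwd 0.0649
s2R y 0.1038 fwd 0.0648
p2L y 0.0597 fwd 0.0522
p2R y 0.1228 fwd 0.0521
keyL y -0.0117 fwd 0.0612
keyR y 0.0095 fwd 0.0612
topL y -0.0296 fwd 0.0493
topR y 0.0273 fwd 0.0493
```

>>> play_rows([
  [[0,0,0],[0,0,-0.1],140],
  [[0,0,0],[0,0,-0.1],140],
  [[0,0,0],[0,0,-0.05],140],
  [[0,0,0],[0,0,0],140],
])

```text
clock: 18.95
tool_pos: [0.4753, -0.1447, 0.0743]
eef_rot: [-0.707, -0.005, 0.708, -0.005]
contact_force: [-0.3, 2.0, -6.0]
opening: 0.679
```

>>> play_rows([
  [[0,0,0],[0,0,-0.1],140],
  [[0,0,0],[0,0,-0.1],140],
  [[0,0,0],[0,0,-0.05],140],
  [[0,0,0],[0,0,-0.03],140],
  [[0,0,0],[0,0,0],140],
])

```text
clock: 19.45
tool_pos: [0.4754, -0.1448, 0.0634]
eef_rot: [-0.707, -0.005, 0.707, -0.005]
contact_force: [-0.3, 3.1, -6.5]
opening: 0.671
```

>>> play_rows([
  [[0,0,0],[0,0,-0.05],140],
  [[0,0,0],[0,0,-0.03],140],
  [[0,0,0],[0,0,0],140],
])

```text
clock: 19.75
tool_pos: [0.4754, -0.1448, 0.0633]
eef_rot: [0.707, 0.005, -0.707, 0.005]
contact_force: [-4.2, 4.3, 28.3]
opening: 0.681
```

>>> play_rows([
  [[0,0,0],[0,0,0.08],100],
  [[0,0,0],[0,0,0],45],
  [[0,0,0],[0,0,0],45],
  [[0,0,0],[0,0,0],45],
  [[0,0,0],[0,0,0.4],45],
])

```text
clock: 20.25
tool_pos: [0.475, -0.1453, 0.0784]
eef_rot: [-0.706, -0.005, 0.708, -0.005]
contact_force: [0.6, -0.8, 0.6]
opening: 0.825
```

>>> play_rows([
  [[0,0,0],[0,0,0.8],45],
  [[0,0,0],[0,0,0.8],45],
  [[0,0,0],[0,0,0.8],45],
  [[0,0,0],[0.2,0.5,0.3],45],
  [[0,0,0],[0.3,0.9,0],45],
])

```text
clock: 20.75
tool_pos: [0.4967, -0.0923, 0.1897]
eef_rot: [0.709, 0.002, -0.706, 0.004]
contact_force: [1.7, -0.2, 0.5]
opening: 0.827
```

Run:
```python
from h import *
snap('wrist','w17.png')
go(W(RK,-.024,0,.15),RK[2])
```

```text
w17.png scale 1.5625
t20.80 pos [ 0.4994 -0.0819  0.1887] x [ 0.006  0.004 -1.   ] y [ 0.021 -1.    -0.004] F [ 1.6  5.2 -0.5] op 0.826 q [ 0.07  0.65  0.    2.   -0.01  0.48 -1.47]
target [0.5769 0.2499 0.15  ] shift units [ 1.937  8.295 -0.968] rot [array([ 0.009,  0.007, -3.094]), array([-0.004,  0.006,  0.048])]
```

View pics/w17.png

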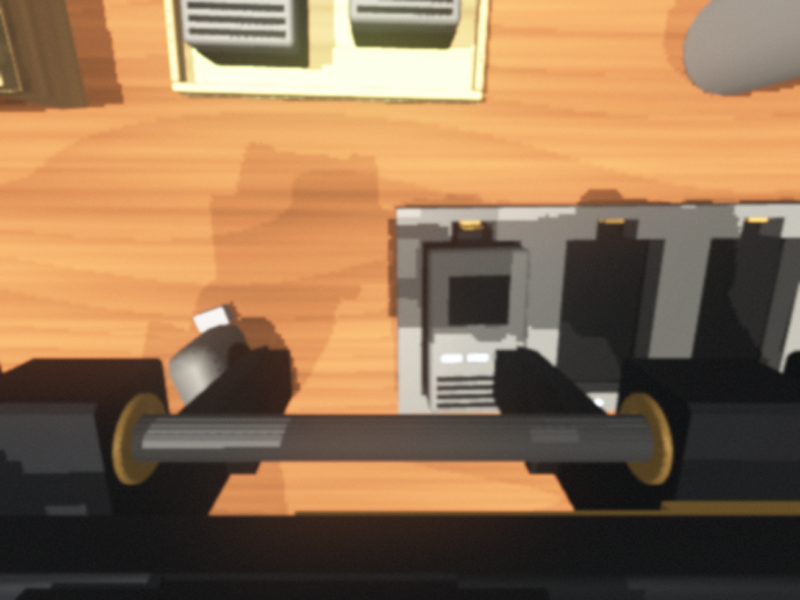

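Seated. Now the middle bay.

>>> play_rows([
  [[0,0,0.02],[0,0.9,0],45],
  [[0,0,0.02],[0.2,0.9,0],45],
  [[0,0,0.014],[0.3,0.9,0],45],
  [[0,0,0],[0.3,0.9,0],45],
  [[0,0,0],[0.3,0.9,0],45],
])

```text
clock: 21.3
tool_pos: [0.5401, 0.092, 0.1873]
eef_rot: [-0.707, -0.024, 0.707, -0.025]
contact_force: [-0.1, -0.2, -0.2]
opening: 0.828
```

>>> play_rows([
  [[0,0,0],[0.3,0.9,0],45],
  [[0,0,0],[0.3,0.9,0],45],
  [[0,0,0],[0.24,0.9,-0.4],45],
  [[0,0,0],[0,0.85,-0.5],45],
  [[0,0,0],[0,0,0],45],
])

```text
clock: 21.8
tool_pos: [0.5706, 0.2397, 0.1485]
eef_rot: [-0.705, -0.029, 0.708, -0.026]
contact_force: [-0.8, 1.2, 0.1]
opening: 0.825
```

>>> play_rows([
  [[0,0,0],[0,0,0],45],
  [[0,0,0],[0,0,0],45],
])

```text
clock: 22.0
tool_pos: [0.5738, 0.2308, 0.1518]
eef_rot: [0.707, 0.023, -0.707, 0.024]
contact_force: [-0.2, 0.3, -0.3]
opening: 0.822
```

Run:
```python
from h import *
snap('wrist','w18.png')
go(W(RK,-.024,0,.04),RK[2])
```

```text
w18.png scale 1.5625
t22.05 pos [0.574  0.2307 0.1521] x [ 0.001 -0.002 -1.   ] y [ 0.066 -0.998  0.002] F [ 0.3 -0.4  0.1] op 0.826 q [-0.5   0.82  0.07  1.69 -0.09  0.63 -1.88]
target [0.5769 0.2499 0.04  ] shift units [ 0.072  0.48  -2.802] rot [array([ 1.000e-03, -2.000e-03, -3.139e+00]), array([0.002, 0.001, 0.002])]
```

View pics/w18.png

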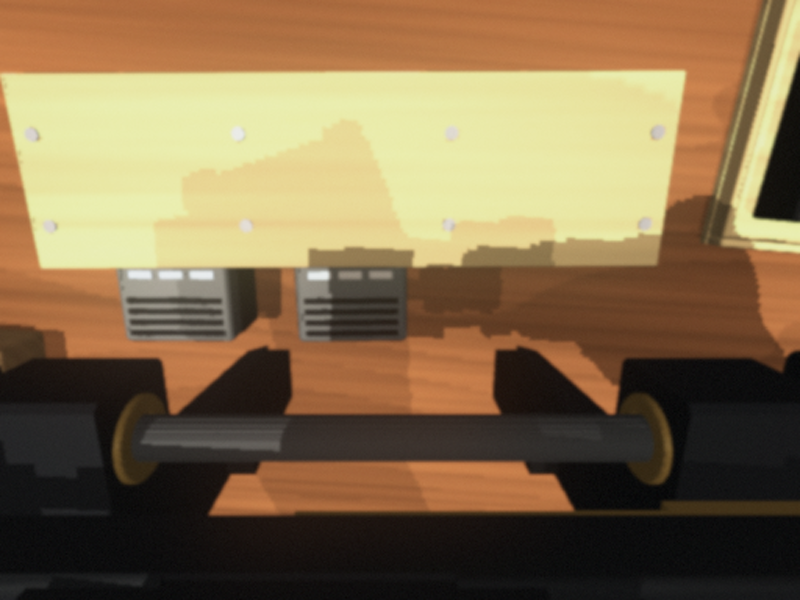

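```bash
cat >> h.py <<'E'
def tail(pa,pb,sc=1.5625):
    c=load('wrist');f=lambda U:ray(c,(U[0]+.5)/sc-.5,(U[1]+.5)/sc-.5,.046)
    a,b=f(pa),f(pb);m=(a+b)/2;print('tail',m.round(4),'w %.4f'%np.linalg.norm(a-b),'yaw %.3f'%np.arctan2(-(b-a)[0],-(b-a)[1]));return m
E
python3 - <<'E'
from h import *
m=tail((298,340),(406,339));c,s=np.cos(RK[2]),np.sin(RK[2])
go(m+np.array([.021*c,.021*s,-.006]),RK[2])
E
```

```text
tail [0.5554 0.2514 0.046 ] w 0.0591 yaw -0.075
t22.05 pos [0.574  0.2307 0.1521] x [ 0.001 -0.002 -1.   ] y [ 0.066 -0.998  0.002] F [ 0.3 -0.4  0.1] op 0.826 q [-0.5   0.82  0.07  1.69 -0.09  0.63 -1.88]
target [0.5763 0.2528 0.04  ] shift units [ 0.058  0.555 -2.802] rot [array([ 1.000e-03, -2.000e-03, -3.139e+00]), array([0.002, 0.001, 0.002])]
```

>>> play_rows([
  [[0,0,0],[0.06,0.52,-0.5],45],
  [[0,0,0],[0,0,-0.8],45],
  [[0,0,0],[0,0,-0.8],45],
  [[0,0,0],[0,0,-0.7],45],
  [[0,0,0],[0,0,0],45],
])

```text
clock: 22.55
tool_pos: [0.5739, 0.251, 0.0369]
eef_rot: [-0.705, -0.022, 0.709, -0.025]
contact_force: [-0.6, -0.1, 0.1]
opening: 0.821
```

>>> play_rows([
  [[0,0,0],[0,0,0],140],
  [[0,0,0],[0,0,0],140],
  [[0,0,0],[0,0,0],140],
  [[0,0,0],[0,0,0],140],
  [[0,0,0],[0,0,0],140],
])

```text
clock: 23.05
tool_pos: [0.5771, 0.2534, 0.0415]
eef_rot: [0.708, 0.024, -0.706, 0.024]
contact_force: [0.3, -2.8, 6.9]
opening: 0.678
```

>>> play_rows([
  [[0,0,0],[-0.5,-0.035,0.03],140],
  [[0,0,0],[-0.6,-0.04,0],140],
  [[0,0,0],[-0.6,-0.04,0],140],
  [[0,0,0],[-0.5,-0.035,0],140],
  [[0,0,0],[0,0,0],140],
])

```text
clock: 23.55
tool_pos: [0.4845, 0.248, 0.0415]
eef_rot: [-0.705, -0.025, 0.708, -0.025]
contact_force: [-6.3, -0.7, 6.0]
opening: 0.676
```

Run:
```python
from h import *
st();snap('wrist','w19.png')
```

```text
t23.55 pos [0.4845 0.248  0.0415] x [-0.004 -0.001 -1.   ] y [ 0.071 -0.997  0.   ] F [-6.3 -0.7  6. ] op 0.676 q [-0.58  0.95  0.04  1.94 -0.13  0.26 -1.93]
w19.png scale 1.5625
```

View pics/w19.png

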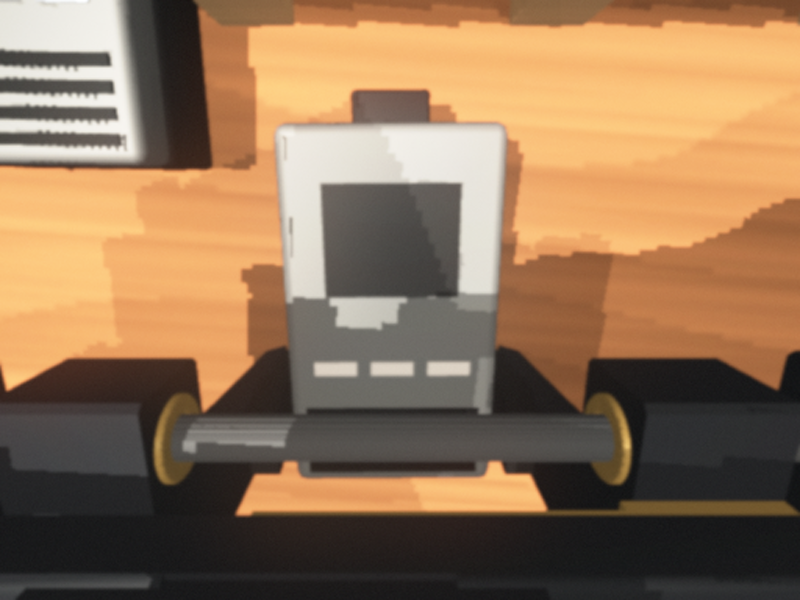

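>>> play_rows([
  [[0,0,0],[0,0,0],45],
  [[0,0,0],[0,0,0],45],
  [[0,0,0],[0,0,0.24],45],
  [[0,0,0],[0.4,0.027,0],45],
  [[0,0,0],[0.35,0.026,0],45],
])

```text
clock: 24.1
tool_pos: [0.5193, 0.25, 0.0514]
eef_rot: [0.707, 0.024, -0.706, 0.024]
contact_force: [-0.4, -0.9, -0.9]
opening: 0.822
```

>>> play_rows([
  [[0,0,0],[0,0,0],45],
  [[0,0,0],[0,0,0],45],
  [[0,0,0],[0,0,0],140],
  [[0,0,0],[0,0,0],140],
  [[0,0,0],[0,0,0],140],
])

```text
clock: 24.6
tool_pos: [0.5169, 0.25, 0.0504]
eef_rot: [-0.706, -0.024, 0.707, -0.025]
contact_force: [-0.0, -0.2, 0.2]
opening: 0.674
```

>>> play_rows([
  [[0,0,0],[0,0,0],140],
  [[0,0,0],[0,0,0.3],140],
  [[0,0,0],[0,0,0.8],140],
  [[0,0,0],[0,0,0.8],140],
  [[0,0,0],[-0.4,-0.3,0.8],140],
])

```text
clock: 25.1
tool_pos: [0.5037, 0.2395, 0.1601]
eef_rot: [0.708, 0.025, -0.705, 0.024]
contact_force: [-0.4, 0.7, -3.1]
opening: 0.675
```

Run:
```python
from h import *
st();snap('wrist','w20.png')
go([.4765,-.2368,.13],CH[2])
```

```text
t25.10 pos [0.5037 0.2395 0.1601] x [ 0.004  0.002 -1.   ] y [ 0.07  -0.998 -0.002] F [-0.4  0.7 -3.1] op 0.675 q [-0.57  0.75  0.08  1.88 -0.11  0.51 -1.92]
w20.png scale 1.5625
t25.15 pos [0.5009 0.236  0.1641] x [ 0.003  0.    -1.   ] y [ 0.067 -0.998 -0.   ] F [-4.6 -3.7 -1.7] op 0.676 q [-0.57  0.74  0.08  1.88 -0.11  0.52 -1.92]
target [ 0.4765 -0.2368  0.13  ] shift units [ -0.611 -11.82   -0.853] rot [array([-4.00e-03, -1.00e-03,  3.09e+00]), array([-0.   ,  0.003, -0.052])]
```

View pics/w20.png

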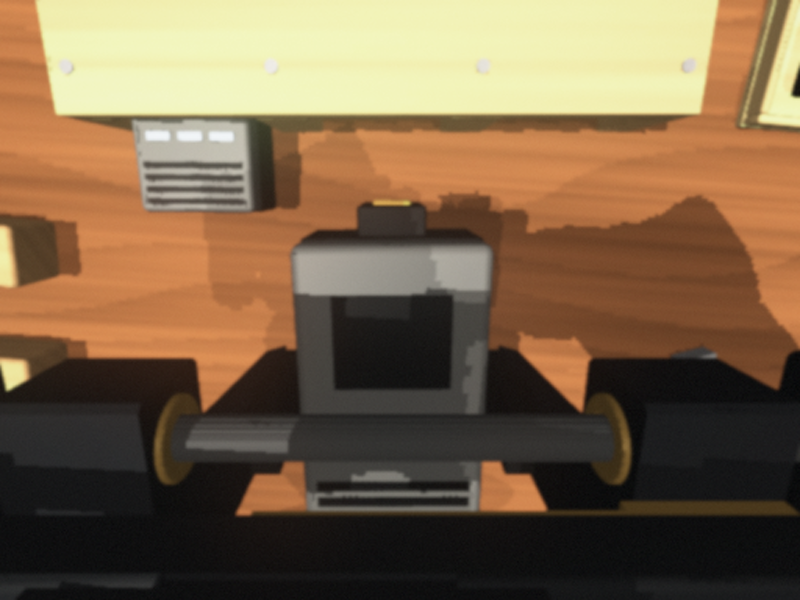

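>>> play_rows([
  [[0,0,-0.026],[-0.2,-0.95,0],140],
  [[0,0,-0.026],[-0.2,-0.95,0],140],
  [[0,0,0],[-0.2,-0.95,0],140],
  [[0,0,0],[0,-0.95,0],140],
  [[0,0,0],[0,-0.95,0],140],
])

```text
clock: 25.65
tool_pos: [0.4771, 0.0462, 0.1586]
eef_rot: [-0.707, -0.006, 0.707, -0.006]
contact_force: [1.7, -0.0, -4.8]
opening: 0.673
```

>>> play_rows([
  [[0,0,0],[0,-0.95,0],140],
  [[0,0,0],[0,-0.95,0],140],
  [[0,0,0],[0,-0.95,0],140],
  [[0,0,0],[0,-0.95,0],140],
  [[0,0,0],[0,-0.95,0],140],
])

```text
clock: 26.15
tool_pos: [0.4772, -0.144, 0.1585]
eef_rot: [-0.707, -0.006, 0.707, -0.006]
contact_force: [0.2, 0.0, -4.3]
opening: 0.675
```

>>> play_rows([
  [[0,0,0],[0,-0.95,0],140],
  [[0,0,0],[0,-0.95,0],140],
  [[0,0,0],[0,0,-0.5],140],
  [[0,0,0],[0,0,-0.5],140],
  [[0,0,0],[0,0,0],140],
])

```text
clock: 26.65
tool_pos: [0.4757, -0.218, 0.1166]
eef_rot: [-0.705, -0.006, 0.709, -0.005]
contact_force: [-0.3, 0.7, -4.2]
opening: 0.676
```

Run:
```python
from h import *
go([.4785,-.2368,.0849],CH[2])
```

```text
t26.65 pos [ 0.4757 -0.218   0.1166] x [-0.005  0.001 -1.   ] y [ 0.016 -1.    -0.002] F [-0.3  0.7 -4.2] op 0.676 q [ 0.37  0.8  -0.05  1.99  0.1   0.37 -1.31]
target [ 0.4785 -0.2368  0.0849] shift units [ 0.069 -0.469 -0.791] rot [array([-8.000e-03,  2.000e-03, -3.142e+00]), array([-0.001, -0.005,  0.   ])]
```

>>> play_rows([
  [[0,0,0],[0.07,-0.47,0],140],
  [[0,0,0],[0,0,-0.35],140],
  [[0,0,0],[0,0,-0.4],140],
  [[0,0,0],[0,0,0],140],
  [[0,0,0],[0,0,0],140],
])

```text
clock: 27.15
tool_pos: [0.4806, -0.2368, 0.0891]
eef_rot: [-0.707, -0.006, 0.707, -0.006]
contact_force: [0.8, 0.2, -3.8]
opening: 0.682
```

>>> play_rows([
  [[0,0,0],[0,0,0],140],
  [[0,0,0],[0,0,0],140],
])

```text
clock: 27.35
tool_pos: [0.481, -0.2371, 0.0893]
eef_rot: [0.708, 0.006, -0.707, 0.006]
contact_force: [0.6, 0.7, -3.9]
opening: 0.675
```

Run:
```python
from h import *
st()
snap('wrist','w21.png',(120,90,460,260))
```

```text
t27.35 pos [ 0.481  -0.2371  0.0893] x [ 0.001 -0.001 -1.   ] y [ 0.017 -1.     0.001] F [ 0.6  0.7 -3.9] op 0.675 q [ 0.4   0.85 -0.05  1.96  0.11  0.33 -1.29]
w21.png scale 2.3529411764705883
```

View pics/w21.png

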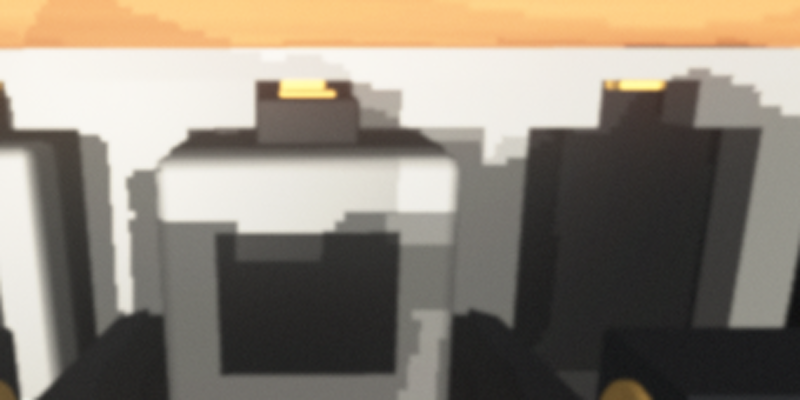

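Run:
```python
from h import *
rel([('s2L',(257,82)),('s2R',(352,82)),('p2L',(188,130)),('s1L',(602,80)),('s1R',(697,80)),('p1L',(530,128)),('p1R',(761,128))],[('keyL',(257,97),.03),('keyR',(358,97),.03),('topL',(160,160),.046),('topR',(458,160),.046)],.0893,2.3529,120,90)
```

```text
s2L y -0.0137 fwd 0.0608
s2R y 0.0115 fwd 0.0608
p2L y -0.0326 fwd 0.0482
s1L y 0.0779 fwd 0.0613
s1R y 0.1032 fwd 0.0613
p1L y 0.0598 fwd 0.0487
p1R y 0.1224 fwd 0.0486
keyL y -0.0110 fwd 0.0585
keyR y 0.0103 fwd 0.0585
topL y -0.0286 fwd 0.0474
topR y 0.0285 fwd 0.0474
```

>>> play_rows([
  [[0,0,0],[-0.028,0.02,-0.1],140],
  [[0,0,0],[0,0,0],140],
  [[0,0,0],[0,0,-0.1],140],
  [[0,0,0],[0,0,-0.1],140],
  [[0,0,0],[0,0,-0.05],140],
])

```text
clock: 27.9
tool_pos: [0.4792, -0.2361, 0.0739]
eef_rot: [-0.707, -0.006, 0.707, -0.006]
contact_force: [-0.6, 0.4, -4.4]
opening: 0.677
```

>>> play_rows([
  [[0,0,0],[0,0,0],140],
])

```text
clock: 28.0
tool_pos: [0.4792, -0.2361, 0.074]
eef_rot: [-0.707, -0.006, 0.707, -0.006]
contact_force: [-0.3, 0.6, -5.1]
opening: 0.674
```

Already inside (bottom ≈ 23 mm < deck 30 mm). Continue home.

>>> play_rows([
  [[0,0,0],[0,0,-0.1],140],
  [[0,0,0],[0,0,-0.1],140],
  [[0,0,0],[0,0,-0.06],140],
  [[0,0,0],[0,0,0],140],
])

```text
clock: 28.4
tool_pos: [0.4792, -0.2361, 0.0636]
eef_rot: [-0.707, -0.006, 0.707, -0.006]
contact_force: [0.3, -0.2, -4.3]
opening: 0.681
```

>>> play_rows([
  [[0,0,0],[0,0,-0.05],140],
  [[0,0,0],[0,0,0],140],
])

```text
clock: 28.6
tool_pos: [0.4795, -0.2362, 0.0624]
eef_rot: [0.707, 0.006, -0.707, 0.006]
contact_force: [-2.0, -0.4, -0.2]
opening: 0.678
```

>>> play_rows([
  [[0,0,0],[0,0,-0.05],140],
  [[0,0,0],[0,0,0],140],
])

```text
clock: 28.8
tool_pos: [0.4795, -0.2362, 0.0624]
eef_rot: [0.707, 0.006, -0.707, 0.006]
contact_force: [-4.7, 1.6, 20.5]
opening: 0.676
```

>>> play_rows([
  [[0,0,0],[0,0,0.07],100],
  [[0,0,0],[0,0,0],45],
  [[0,0,0],[0,0,0],45],
  [[0,0,0],[0,0,0],45],
  [[0,0,0],[0,0,0.4],45],
])

```text
clock: 29.3
tool_pos: [0.4784, -0.2356, 0.0775]
eef_rot: [-0.706, -0.006, 0.708, -0.006]
contact_force: [-0.3, 0.4, 0.3]
opening: 0.821
```

>>> play_rows([
  [[0,0,0],[0,0,0.8],45],
  [[0,0,0],[0,0,0.8],45],
  [[0,0,0],[0,0,0.8],45],
  [[0,0,0],[0,0.5,0.3],45],
  [[0,0,0],[0,0.9,0],45],
])

```text
clock: 29.8
tool_pos: [0.4806, -0.183, 0.1888]
eef_rot: [0.709, 0.003, -0.705, 0.005]
contact_force: [0.9, 0.2, -0.5]
opening: 0.824
```

Run:
```python
from h import *
snap('wrist','w22.png')
go(W(RK,-.024,.094,.15),RK[2])
```

```text
w22.png scale 1.5625
t29.85 pos [ 0.4802 -0.1731  0.1877] x [ 0.002  0.004 -1.   ] y [ 0.022 -1.    -0.004] F [-1.7  6.2 -0.2] op 0.825 q [ 0.3   0.66 -0.07  1.99  0.07  0.5  -1.37]
target [0.5704 0.3436 0.15  ] shift units [ 2.256 12.918 -0.942] rot [array([ 2.000e-03,  7.000e-03, -3.096e+00]), array([-0.004,  0.002,  0.046])]
```

View pics/w22.png

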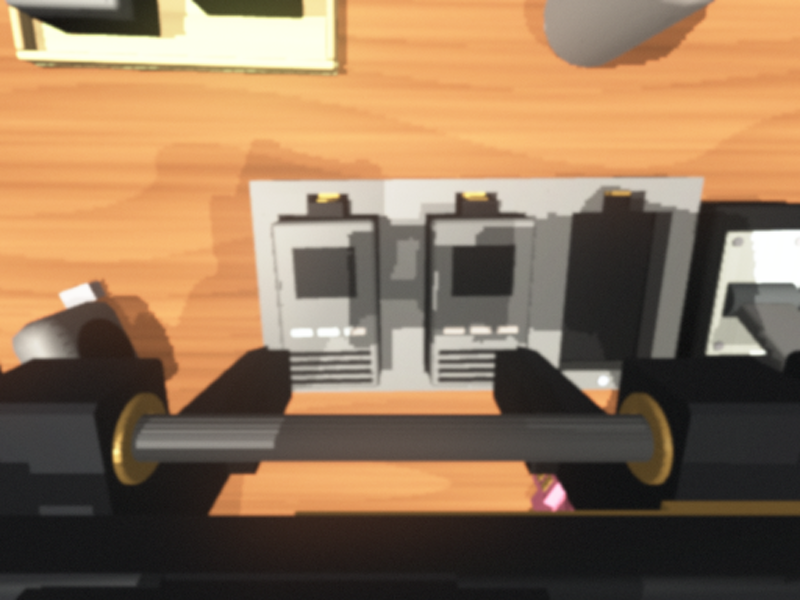

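Both home. Third bay.

>>> play_rows([
  [[0,0,0.02],[0,0.95,0],45],
  [[0,0,0.02],[0,0.95,0],45],
  [[0,0,0.012],[0,0.95,0],45],
  [[0,0,0],[0.2,0.95,0],45],
  [[0,0,0],[0.2,0.95,0],45],
])

```text
clock: 30.35
tool_pos: [0.4952, 0.0113, 0.1866]
eef_rot: [-0.706, -0.024, 0.707, -0.024]
contact_force: [0.1, 0.1, -0.1]
opening: 0.82
```

>>> play_rows([
  [[0,0,0],[0.2,0.95,0],45],
  [[0,0,0],[0.2,0.95,0],45],
  [[0,0,0],[0.3,0.95,0],45],
  [[0,0,0],[0.3,0.95,0],45],
  [[0,0,0],[0.3,0.95,0],45],
])

```text
clock: 30.85
tool_pos: [0.5475, 0.2015, 0.1865]
eef_rot: [-0.706, -0.024, 0.707, -0.025]
contact_force: [0.8, -0.2, -0.3]
opening: 0.825
```

>>> play_rows([
  [[0,0,0],[0.3,0.95,0],45],
  [[0,0,0],[0.3,0.95,-0.3],45],
  [[0,0,0],[0,0.95,-0.6],45],
  [[0,0,0],[0,0.5,0],45],
  [[0,0,0],[0,0,0],45],
])

```text
clock: 31.35
tool_pos: [0.5694, 0.3384, 0.1493]
eef_rot: [-0.706, -0.027, 0.707, -0.026]
contact_force: [-0.1, -0.1, 0.7]
opening: 0.822
```

>>> play_rows([
  [[0,0,0],[0,0,0],45],
  [[0,0,0],[0,0,0],45],
])

```text
clock: 31.55
tool_pos: [0.5723, 0.3311, 0.1513]
eef_rot: [0.707, 0.023, -0.706, 0.024]
contact_force: [0.5, -0.4, 0.4]
opening: 0.824
```

Run:
```python
from h import *
snap('wrist','w23.png')
go(W(RK,-.024,.094,.04),RK[2])
```

```text
w23.png scale 1.5625
t31.60 pos [0.5723 0.3312 0.1514] x [ 0.001 -0.002 -1.   ] y [ 0.066 -0.998  0.002] F [ 0.2  0.4 -0.8] op 0.822 q [-0.63  0.87  0.06  1.55 -0.07  0.72 -2.04]
target [0.5704 0.3436 0.04  ] shift units [-0.048  0.312 -2.785] rot [array([ 1.000e-03, -2.000e-03, -3.139e+00]), array([0.002, 0.001, 0.003])]
```

View pics/w23.png

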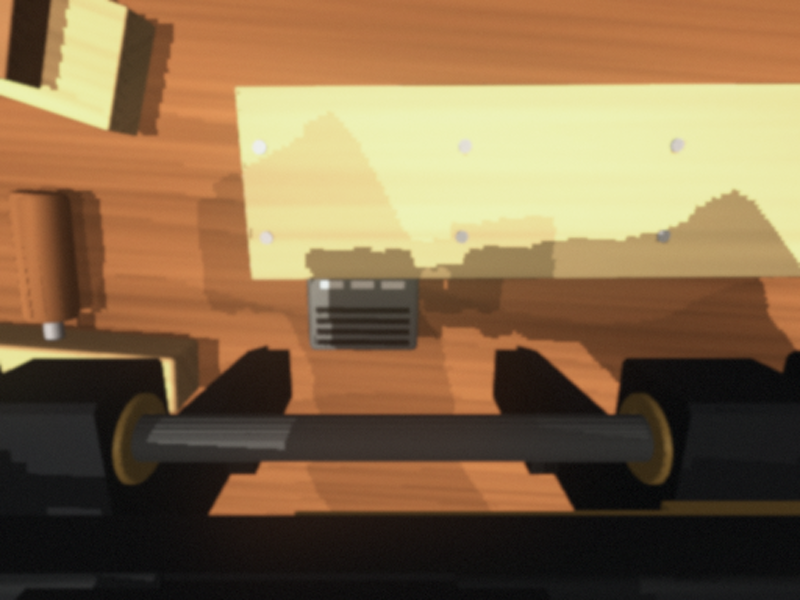

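Run:
```python
from h import *
c=load('top')
for p in [(170,296),(172,332),(145,252),(135,285)]: print(p,ray(c,p[0]/1.5,p[1]/1.5,.04).round(3),ray(c,p[0]/1.5,p[1]/1.5,.02).round(3))
m=tail((309,348),(418,348));cc,s=np.cos(RK[2]),np.sin(RK[2])
go(m+np.array([.021*cc,.021*s,-.006]),RK[2])
```

```text
(170, 296) [0.514 0.446 0.04 ] [0.516 0.453 0.02 ]
(172, 332) [0.436 0.439 0.04 ] [0.437 0.446 0.02 ]
(145, 252) [0.611 0.503 0.04 ] [0.615 0.511 0.02 ]
(135, 285) [0.539 0.522 0.04 ] [0.541 0.53  0.02 ]
tail [0.5496 0.3451 0.046 ] w 0.0598 yaw -0.064
t31.60 pos [0.5723 0.3312 0.1514] x [ 0.001 -0.002 -1.   ] y [ 0.066 -0.998  0.002] F [ 0.2  0.4 -0.8] op 0.822 q [-0.63  0.87  0.06  1.55 -0.07  0.72 -2.04]
target [0.5705 0.3466 0.04  ] shift units [-0.045  0.385 -2.785] rot [array([ 1.000e-03, -2.000e-03, -3.139e+00]), array([0.002, 0.001, 0.003])]
```

>>> play_rows([
  [[0,0,0],[-0.045,0.35,-0.5],45],
  [[0,0,0],[0,0,-0.8],45],
  [[0,0,0],[0,0,-0.8],45],
  [[0,0,0],[0,0,-0.65],45],
  [[0,0,0],[0,0,0],45],
])

```text
clock: 32.1
tool_pos: [0.5678, 0.3447, 0.0378]
eef_rot: [-0.705, -0.022, 0.709, -0.025]
contact_force: [-1.1, -0.0, -0.1]
opening: 0.826
```

>>> play_rows([
  [[0,0,0],[0,0,0],140],
  [[0,0,0],[0,0,0],140],
  [[0,0,0],[0,0,0],140],
  [[0,0,0],[0,0,0],140],
  [[0,0,0],[0,0,0],140],
])

```text
clock: 32.6
tool_pos: [0.571, 0.3477, 0.0427]
eef_rot: [0.708, 0.024, -0.706, 0.024]
contact_force: [0.2, -1.8, 7.3]
opening: 0.678
```

>>> play_rows([
  [[0,0,0],[-0.5,-0.035,0.03],140],
  [[0,0,0],[-0.6,-0.04,0],140],
  [[0,0,0],[-0.6,-0.04,0],140],
  [[0,0,0],[-0.5,-0.035,0],140],
  [[0,0,0],[0,0,0],140],
])

```text
clock: 33.1
tool_pos: [0.4783, 0.3425, 0.0427]
eef_rot: [-0.705, -0.025, 0.708, -0.025]
contact_force: [-6.1, -2.0, 6.5]
opening: 0.677
```

Run:
```python
from h import *
st();snap('wrist','w24.png')
```

```text
t33.10 pos [0.4783 0.3425 0.0427] x [-0.004 -0.001 -1.   ] y [ 0.072 -0.997  0.   ] F [-6.1 -2.   6.5] op 0.677 q [-0.72  0.97  0.04  1.81 -0.1   0.37 -2.11]
w24.png scale 1.5625
```

View pics/w24.png

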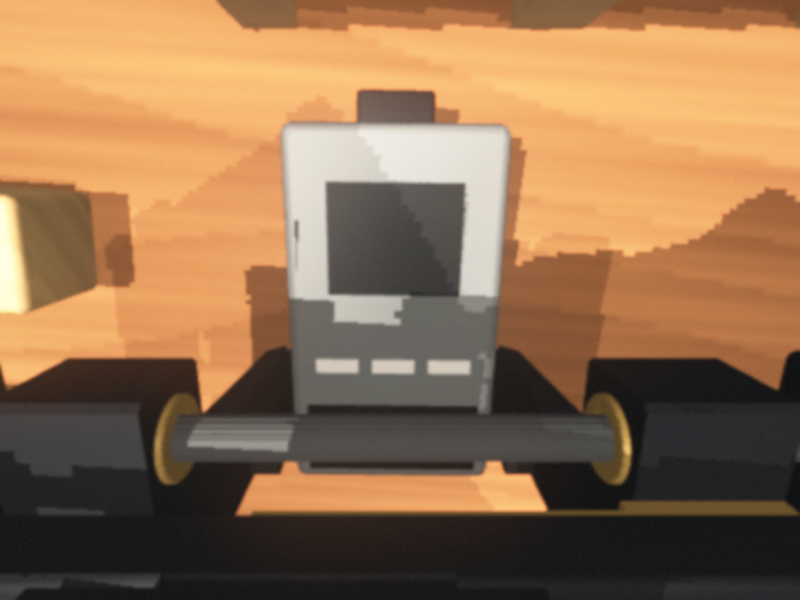

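>>> play_rows([
  [[0,0,0],[0,0,0],45],
  [[0,0,0],[0,0,0],45],
  [[0,0,0],[0,0,0.45],45],
  [[0,0,0],[0.4,0.027,0],45],
  [[0,0,0],[0.33,0.026,0],45],
])

```text
clock: 33.65
tool_pos: [0.513, 0.3441, 0.0607]
eef_rot: [0.708, 0.024, -0.706, 0.024]
contact_force: [0.6, 0.6, -1.1]
opening: 0.822
```

>>> play_rows([
  [[0,0,0],[0,0,0],45],
  [[0,0,0],[0,0,0],45],
  [[0,0,0],[0,0,0],140],
  [[0,0,0],[0,0,0],140],
  [[0,0,0],[0,0,0],140],
])

```text
clock: 34.15
tool_pos: [0.51, 0.3441, 0.0598]
eef_rot: [-0.706, -0.024, 0.707, -0.025]
contact_force: [0.1, 0.3, -0.9]
opening: 0.675
```

>>> play_rows([
  [[0,0,0],[0,0,0],140],
  [[0,0,0],[0,0,0.3],140],
  [[0,0,0],[0,0,0.8],140],
  [[0,0,0],[0,0,0.8],140],
  [[0,0,0],[0,-0.3,0.8],140],
])

```text
clock: 34.65
tool_pos: [0.5101, 0.3338, 0.1695]
eef_rot: [-0.707, -0.026, 0.707, -0.025]
contact_force: [1.5, 0.9, -4.6]
opening: 0.676
```

Run:
```python
from h import *
st();snap('wrist','w25.png')
go([.481,-.3282,.17],CH[2])
```

```text
t34.65 pos [0.5101 0.3338 0.1695] x [-0.     0.002 -1.   ] y [ 0.071 -0.997 -0.002] F [ 1.5  0.9 -4.6] op 0.676 q [-0.69  0.79  0.06  1.71 -0.08  0.65 -2.08]
w25.png scale 1.5625
t34.70 pos [0.5132 0.3307 0.1747] x [ 0.007  0.002 -1.   ] y [ 0.067 -0.998 -0.002] F [-0.3 -2.6 -0.5] op 0.673 q [-0.69  0.78  0.07  1.71 -0.08  0.65 -2.08]
target [ 0.481  -0.3282  0.17  ] shift units [ -0.805 -16.473  -0.118] rot [array([-1.00e-02, -3.00e-03,  3.09e+00]), array([-0.002,  0.007, -0.051])]
```

View pics/w25.png

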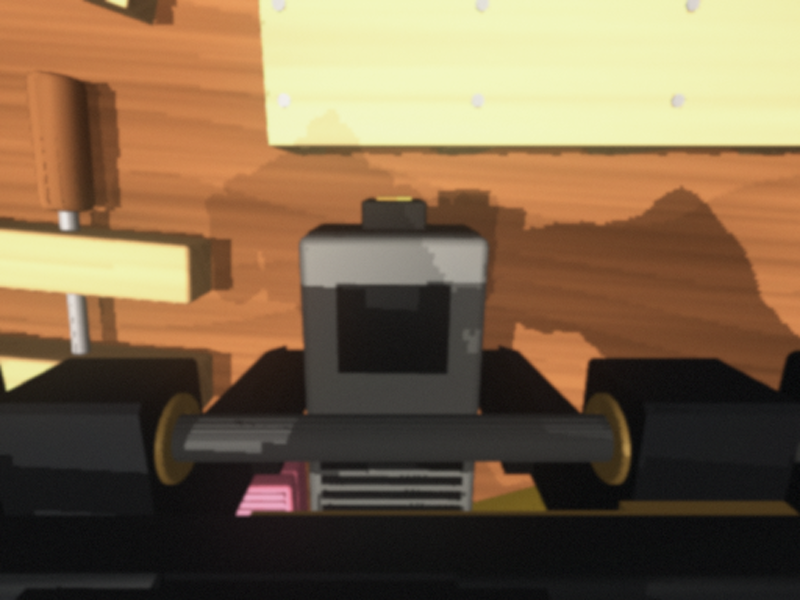

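>>> play_rows([
  [[0,0,-0.025],[-0.2,-0.95,0],140],
  [[0,0,-0.025],[-0.2,-0.95,0],140],
  [[0,0,0],[-0.2,-0.95,0],140],
  [[0,0,0],[-0.2,-0.95,0],140],
  [[0,0,0],[0,-0.95,0],140],
])

```text
clock: 35.2
tool_pos: [0.4771, 0.1403, 0.1681]
eef_rot: [-0.706, -0.007, 0.708, -0.007]
contact_force: [0.8, 0.0, -3.1]
opening: 0.672
```

>>> play_rows([
  [[0,0,0],[0,-0.95,0],140],
  [[0,0,0],[0,-0.95,0],140],
  [[0,0,0],[0,-0.95,0],140],
  [[0,0,0],[0,-0.95,0],140],
  [[0,0,0],[0,-0.95,0],140],
])

```text
clock: 35.7
tool_pos: [0.4786, -0.0499, 0.1682]
eef_rot: [0.707, 0.006, -0.707, 0.007]
contact_force: [0.7, 0.1, -4.6]
opening: 0.674
```

>>> play_rows([
  [[0,0,0],[0,-0.95,0],140],
  [[0,0,0],[0,-0.95,0],140],
  [[0,0,0],[0,-0.95,0],140],
  [[0,0,0],[0,-0.95,0],140],
  [[0,0,0],[0,-0.95,0],140],
])

```text
clock: 36.2
tool_pos: [0.4782, -0.2399, 0.1681]
eef_rot: [-0.707, -0.006, 0.707, -0.006]
contact_force: [0.5, 0.3, -3.8]
opening: 0.675
```

>>> play_rows([
  [[0,0,0],[0,-0.95,0],140],
  [[0,0,0],[0,-0.95,0],140],
  [[0,0,0],[0,0,0],140],
  [[0,0,0],[0,0,0],140],
  [[0,0,0],[0,0,0],140],
])

```text
clock: 36.7
tool_pos: [0.4787, -0.3125, 0.1678]
eef_rot: [-0.707, -0.008, 0.707, -0.007]
contact_force: [0.4, 0.1, -4.1]
opening: 0.673
```

Run:
```python
from h import *
go([.481,-.3282,.095],CH[2])
```

```text
t36.70 pos [ 0.4787 -0.3125  0.1678] x [-0.001  0.001 -1.   ] y [ 0.02  -1.    -0.001] F [ 0.4  0.1 -4.1] op 0.673 q [ 0.57  0.75 -0.12  1.82  0.15  0.58 -1.19]
target [ 0.481  -0.3282  0.095 ] shift units [ 0.057 -0.392 -1.821] rot [array([ 1.000e-03, -2.000e-03,  3.137e+00]), array([-0.001, -0.001, -0.004])]
```

>>> play_rows([
  [[0,0,-0.004],[0.057,-0.39,-0.4],140],
  [[0,0,0],[0,0,-0.7],140],
  [[0,0,0],[0,0,-0.65],140],
  [[0,0,0],[0,0,0],140],
  [[0,0,0],[0,0,0],140],
])

```text
clock: 37.2
tool_pos: [0.4814, -0.3282, 0.0982]
eef_rot: [-0.707, -0.006, 0.707, -0.006]
contact_force: [-0.1, 0.2, -3.3]
opening: 0.677
```

>>> play_rows([
  [[0,0,0],[0,0,0],140],
  [[0,0,0],[0,0,0],140],
])

```text
clock: 37.4
tool_pos: [0.482, -0.3299, 0.0995]
eef_rot: [0.708, 0.005, -0.706, 0.006]
contact_force: [0.8, -0.6, -4.3]
opening: 0.676
```

Run:
```python
from h import *
st()
snap('wrist','w26.png',(80,90,420,260))
```

```text
t37.40 pos [ 0.482  -0.3299  0.0995] x [ 0.002 -0.001 -1.   ] y [ 0.015 -1.     0.001] F [ 0.8 -0.6 -4.3] op 0.676 q [ 0.58  0.87 -0.1   1.82  0.17  0.46 -1.19]
w26.png scale 2.3529411764705883
```

View pics/w26.png

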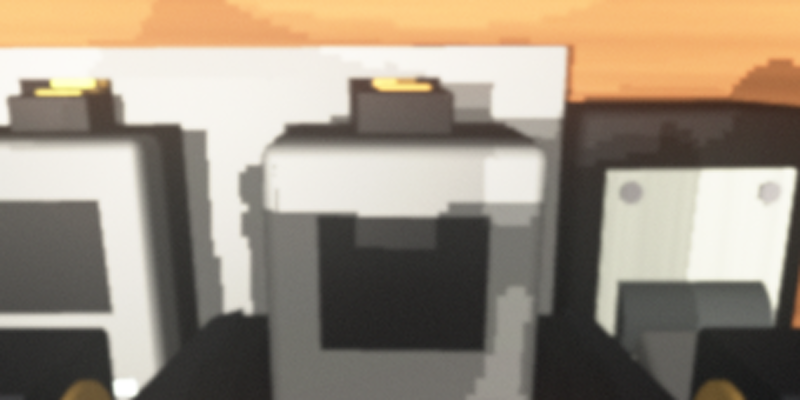

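Run:
```python
from h import *
rel([('s1L',(350,80)),('s1R',(440,80)),('p1L',(285,126)),('deckR(-48)',(571,46))],[('keyL',(355,92),.03),('keyR',(453,92),.03),('topL',(264,151),.046),('topR',(545,151),.046)],.0995,2.3529,80,90,.0598)
im=cv2.imread('pics/w26.png');cv2.imwrite('pics/w26c.png',cv2.resize(im[50:180,230:600],None,fx=2.1,fy=2.1,interpolation=cv2.INTER_CUBIC))
```

```text
s1L y -0.0148 fwd 0.0611
s1R y 0.0105 fwd 0.0611
p1L y -0.0335 fwd 0.0484
deckR(-48) y 0.0466 fwd 0.0702
keyL y -0.0107 fwd 0.0592
keyR y 0.0112 fwd 0.0592
topL y -0.0284 fwd 0.0481
topR y 0.0289 fwd 0.0480
```

View pics/w26c.png

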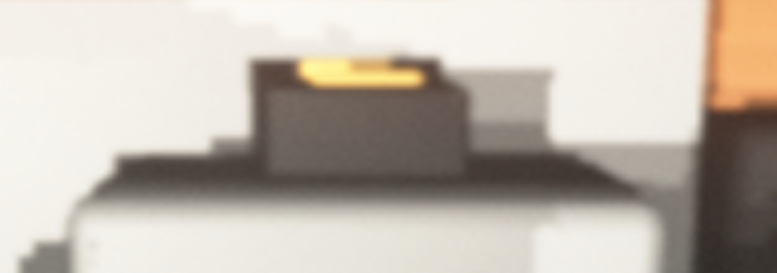

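>>> play_rows([
  [[0,0,0],[-0.036,0.05,-0.1],140],
  [[0,0,0],[0,0,0],140],
  [[0,0,0],[0,0,-0.1],140],
  [[0,0,0],[0,0,-0.1],140],
  [[0,0,0],[0,0,-0.06],140],
])

```text
clock: 37.95
tool_pos: [0.4794, -0.3276, 0.0831]
eef_rot: [-0.707, -0.005, 0.707, -0.005]
contact_force: [-0.7, 0.9, -5.3]
opening: 0.674
```

>>> play_rows([
  [[0,0,0],[0,0,0],140],
  [[0,0,0],[0,0,0],140],
])

```text
clock: 38.15
tool_pos: [0.4796, -0.3276, 0.0835]
eef_rot: [-0.707, -0.005, 0.707, -0.005]
contact_force: [-0.5, -0.3, -3.0]
opening: 0.676
```

In the pocket already (bottom ≈ 23.5 mm). On down.

>>> play_rows([
  [[0,0,0],[0,0,-0.1],140],
  [[0,0,0],[0,0,-0.1],140],
  [[0,0,0],[0,0,-0.06],140],
  [[0,0,0],[0,0,0],140],
])

```text
clock: 38.55
tool_pos: [0.4794, -0.3275, 0.0728]
eef_rot: [-0.707, -0.005, 0.707, -0.005]
contact_force: [-0.3, 0.2, -5.1]
opening: 0.676
```

>>> play_rows([
  [[0,0,0],[0,0,-0.05],140],
  [[0,0,0],[0,0,0],140],
])

```text
clock: 38.75
tool_pos: [0.4798, -0.3277, 0.0718]
eef_rot: [0.707, 0.005, -0.707, 0.005]
contact_force: [-0.9, 1.5, 1.3]
opening: 0.676
```

>>> play_rows([
  [[0,0,0],[0,0,-0.05],140],
  [[0,0,0],[0,0,0],140],
])

```text
clock: 38.95
tool_pos: [0.4798, -0.3277, 0.0717]
eef_rot: [0.707, 0.005, -0.707, 0.006]
contact_force: [-4.2, 3.4, 17.9]
opening: 0.675
```

>>> play_rows([
  [[0,0,0],[0,0,0.05],100],
  [[0,0,0],[0,0,0],45],
  [[0,0,0],[0,0,0],45],
  [[0,0,0],[0,0,0],45],
  [[0,0,0],[0,0,0.4],45],
])

```text
clock: 39.45
tool_pos: [0.4786, -0.327, 0.0857]
eef_rot: [-0.706, -0.006, 0.708, -0.005]
contact_force: [0.3, -0.4, -0.2]
opening: 0.826
```

>>> play_rows([
  [[0,0,0],[0,0,0.8],45],
  [[0,0,0],[0,0,0.8],45],
  [[0,0,0],[0,0,0.8],45],
  [[0,0,0],[-0.5,0,0.3],45],
  [[0,0,0],[-0.9,-0.3,0],45],
])

```text
clock: 39.95
tool_pos: [0.4275, -0.3385, 0.1974]
eef_rot: [0.71, 0.007, -0.704, 0.008]
contact_force: [-0.1, -1.4, -0.9]
opening: 0.828
```

>>> play_rows([
  [[0,0,0],[-0.9,-0.9,0],45],
  [[0,0,0],[-0.2,-0.8,0],45],
  [[0,0,0],[0,0,0],200],
  [[0,0,0],[0,0,0],255],
  [[0,0,0],[0,0,0],255],
])

```text
clock: 40.45
tool_pos: [0.3812, -0.4056, 0.1951]
eef_rot: [0.707, 0.006, -0.707, 0.006]
contact_force: [1.1, 0.2, -0.4]
opening: 0.574
```

Run:
```python
from h import *
snap('wrist','w27.png');snap('scene','s27.png',(110,120,350,290));snap('top','t27.png',(110,90,410,290))
go(W(CH,-.07,-.173,.2),CH[2])
```

```text
w27.png scale 1.5625
s27.png scale 3.3333333333333335
t27.png scale 2.6666666666666665
t40.60 pos [ 0.3812 -0.4056  0.1952] x [ 0.     0.001 -1.   ] y [ 0.017 -1.    -0.001] F [0.3 0.3 0.5] op 0.437 q [ 0.83  0.69 -0.16  1.84  0.17  0.62 -0.99]
target [ 0.4109 -0.4105  0.2   ] shift units [ 0.742 -0.121  0.121] rot [array([-0.00e+00, -1.00e-03,  3.14e+00]), array([-0.001,  0.   , -0.001])]
```

View pics/w27.png

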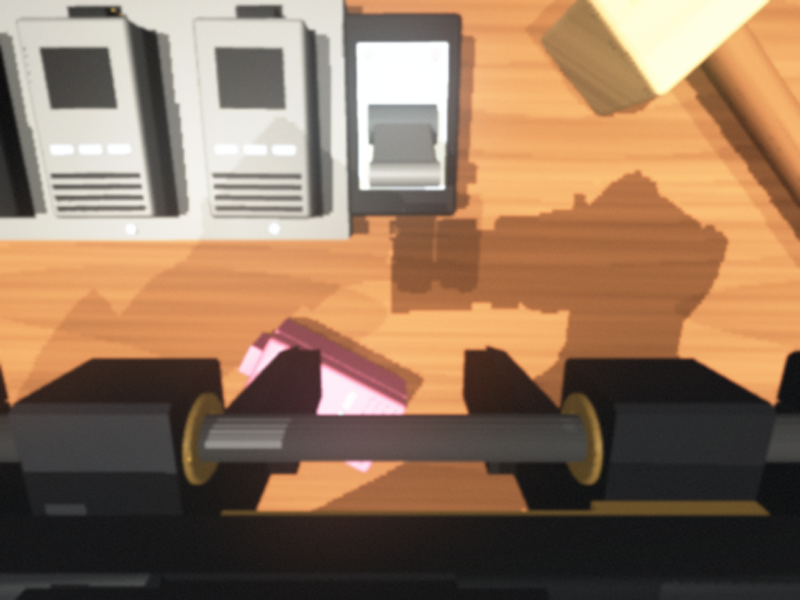

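View pics/s27.png

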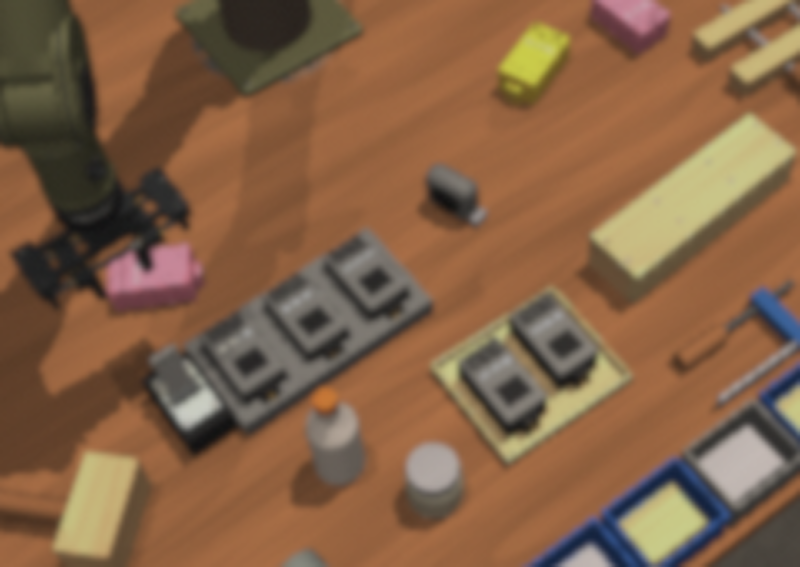

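View pics/t27.png

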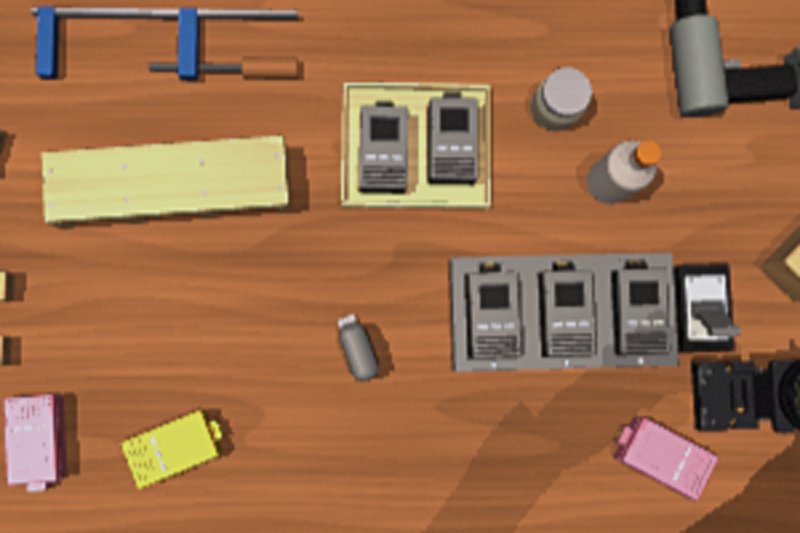

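Run:
```python
from h import *
c=load('top')
for nm,(u0,v0,u1,v1),z,F in [('A',(361,105,410,191),.051,TR),('B',(431,95,479,183),.051,TR),('c3',(470,272,522,357),.058,CH),('c2',(544,270,596,356),.058,CH),('c1',(616,267,670,354),.058,CH)]:
    P=ray(c,((u0+u1)/2)/2.6667+110,((v0+v1)/2)/2.6667+90,z);d=P[:2]-F[:2];cs,sn=np.cos(F[2]),np.sin(F[2]);print(nm,P.round(4),'local',round(cs*d[0]+sn*d[1],4),round(-sn*d[0]+cs*d[1],4))
```

```text
A [ 0.6833 -0.0156  0.051 ] local -0.0141 0.0399
B [ 0.6946 -0.1023  0.051 ] local -0.0013 -0.0465
c3 [ 0.4753 -0.148   0.058 ] local -0.0014 0.0884
c2 [ 0.4766 -0.2386  0.058 ] local -0.0016 -0.0021
c1 [ 0.4791 -0.3283  0.058 ] local -0.0005 -0.0919
```

>>> play_rows([
  [[0,0,0],[0.4,-0.12,0],255],
  [[0,0,0],[0.2,0,-0.7],255],
  [[0,0,0],[0,0,-0.8],255],
  [[0,0,0],[0,0,-0.75],255],
  [[0,0,0],[0,0,0],255],
])

```text
clock: 41.1
tool_pos: [0.403, -0.4091, 0.102]
eef_rot: [-0.705, -0.008, 0.709, -0.004]
contact_force: [-1.1, 1.0, 0.4]
opening: 0.005
```

>>> play_rows([
  [[0,0,0],[0,0,0],255],
  [[0,0,0],[0,0,0],255],
])

```text
clock: 41.3
tool_pos: [0.4053, -0.4123, 0.1068]
eef_rot: [0.708, 0.005, -0.706, 0.006]
contact_force: [0.2, -1.1, 0.9]
opening: 0.007
```

Run:
```python
from h import *
snap('wrist','w28.png');go(W(CH,.008,-.173,.105),CH[2])
```

```text
w28.png scale 1.5625
t41.35 pos [ 0.4053 -0.4124  0.107 ] x [ 0.002 -0.002 -1.   ] y [ 0.015 -1.     0.002] F [0.2 0.3 0.2] op 0.004 q [ 0.78  0.85 -0.12  1.83  0.2   0.47 -1.03]
target [ 0.4889 -0.4092  0.105 ] shift units [ 2.09   0.079 -0.049] rot [array([ 4.000e-03, -3.000e-03, -3.141e+00]), array([0.002, 0.002, 0.001])]
```

View pics/w28.png

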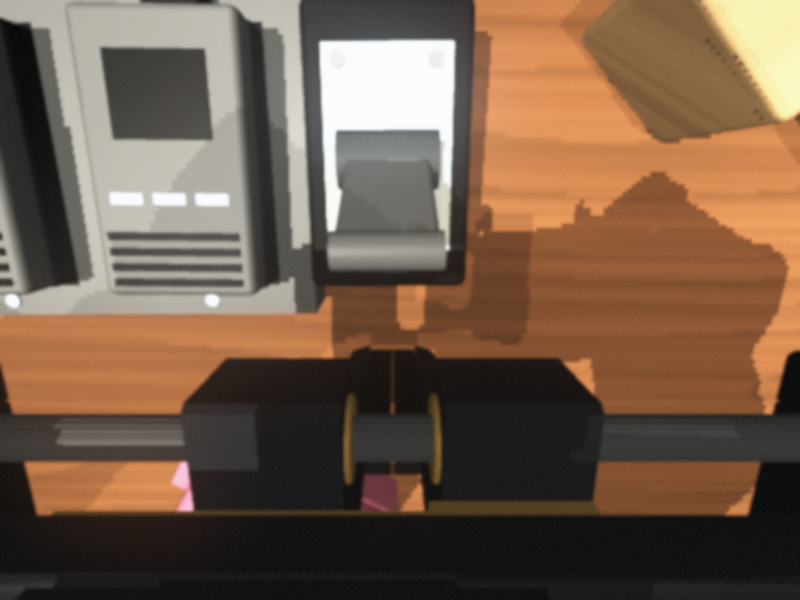

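>>> play_rows([
  [[0,0,0],[0.3,0.04,-0.1],255],
  [[0,0,0],[0.3,0,0],255],
  [[0,0,0],[0.3,0,0],255],
  [[0,0,0],[0.3,0,0],255],
  [[0,0,0],[0.3,0,0],255],
])

```text
clock: 41.85
tool_pos: [0.465, -0.4102, 0.1013]
eef_rot: [-0.707, -0.005, 0.707, -0.005]
contact_force: [-2.7, -0.2, 2.0]
opening: 0.006
```

>>> play_rows([
  [[0,0,0],[0.25,0.02,0],255],
  [[0,0,0],[0.2,0,0],255],
  [[0,0,0],[0,0,0],255],
])

```text
clock: 42.15
tool_pos: [0.4821, -0.4094, 0.1007]
eef_rot: [-0.706, -0.005, 0.708, -0.005]
contact_force: [-3.7, 0.4, 0.4]
opening: 0.001
```

Run:
```python
from h import *
st();snap('wrist','w29.png');snap('scene','s29.png',(120,180,230,270))
```

```text
t42.15 pos [ 0.4821 -0.4094  0.1007] x [-0.002  0.    -1.   ] y [ 0.015 -1.    -0.   ] F [-3.7  0.4  0.4] op 0.001 q [ 0.7   0.91 -0.12  1.66  0.17  0.59 -1.08]
w29.png scale 1.5625
s29.png scale 6.666666666666667
```

View pics/w29.png

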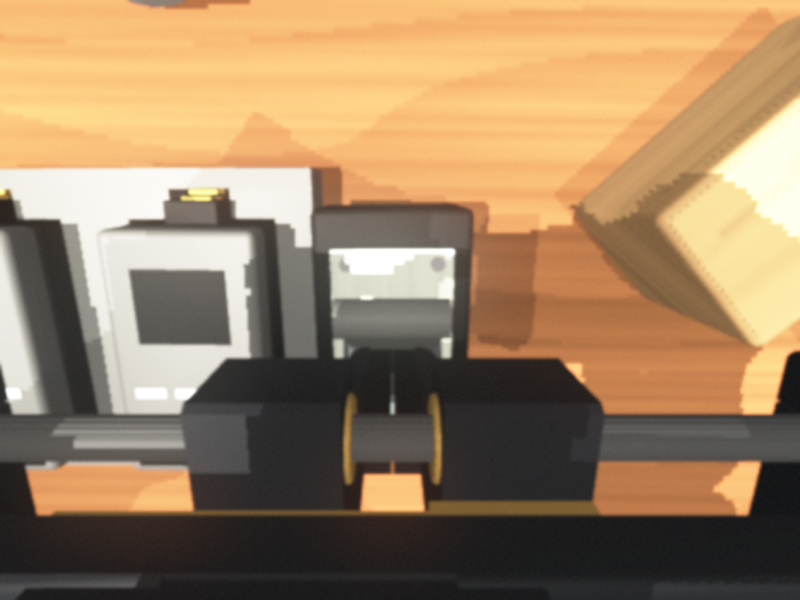

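View pics/s29.png

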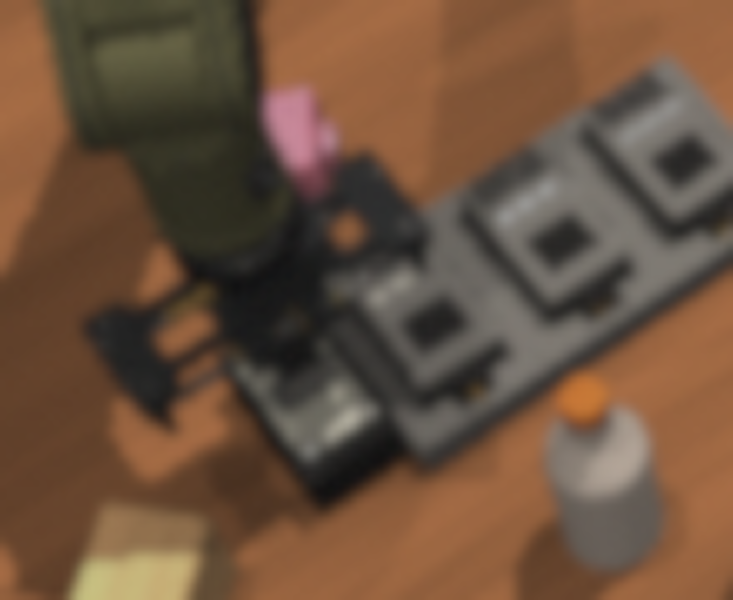

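>>> play_rows([
  [[0,0,0],[0.2,0,0],255],
  [[0,0,0],[0.1,0,0],255],
  [[0,0,0],[0,0,0],255],
])

```text
clock: 42.55
tool_pos: [0.4836, -0.4096, 0.1003]
eef_rot: [-0.7, -0.005, 0.714, -0.002]
contact_force: [-20.5, 1.7, 13.6]
opening: -0.001
```

>>> play_rows([
  [[0,0,0],[0.08,0,0],255],
  [[0,0,0],[0,0,0],255],
])

```text
clock: 42.75
tool_pos: [0.4839, -0.4096, 0.1003]
eef_rot: [-0.698, -0.005, 0.716, -0.002]
contact_force: [-25.3, 3.6, 16.7]
opening: 0.004
```

>>> play_rows([
  [[0,0,0],[-0.5,0,0],255],
  [[0,0,0],[-0.9,0,0],255],
  [[0,0,0],[-0.9,0,0.4],255],
  [[0,0,0],[-0.7,0,0.9],255],
  [[0,0,0],[0,0,0.9],255],
])

```text
clock: 43.25
tool_pos: [0.3735, -0.4096, 0.1897]
eef_rot: [-0.706, -0.004, 0.708, -0.003]
contact_force: [0.6, -0.3, -0.2]
opening: 0.002
```

>>> play_rows([
  [[0,0,0],[0,0,0],255],
  [[0,0,0],[0,0,0],255],
  [[0,0,0],[0,0,0],255],
])

```text
clock: 43.55
tool_pos: [0.3784, -0.4088, 0.1885]
eef_rot: [0.707, 0.006, -0.707, 0.005]
contact_force: [-0.4, -0.5, 0.1]
opening: 0.007
```

Run:
```python
from h import *
st();snap('wrist','w30.png');snap('top','t30.png',(220,90,420,240))
c=load('wrist')
for v in (0,.5,.85,1.0):
    a=-.5+v;print(v,[ (proj(c,W(CH,.06*np.sin(a),-.173+d,.044+.06*np.cos(a)))*1.5625).round(0) for d in(-.016,.016)])
```

```text
t43.55 pos [ 0.3784 -0.4088  0.1885] x [ 0.001  0.001 -1.   ] y [ 0.016 -1.    -0.001] F [-0.4 -0.5  0.1] op 0.007 q [ 0.84  0.7  -0.16  1.85  0.18  0.6  -0.99]
w30.png scale 1.5625
t30.png scale 4.0
0 [array([431., 165.]), array([362., 165.])]
0.5 [array([434.,  94.]), array([360.,  94.])]
0.85 [array([435.,  44.]), array([360.,  44.])]
1.0 [array([434.,  25.]), array([360.,  25.])]
```

View pics/w30.png

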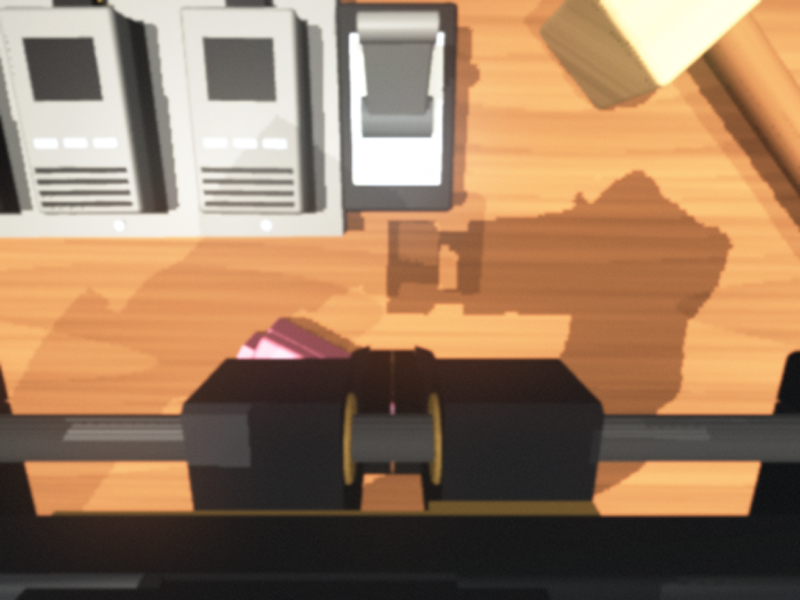

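View pics/t30.png

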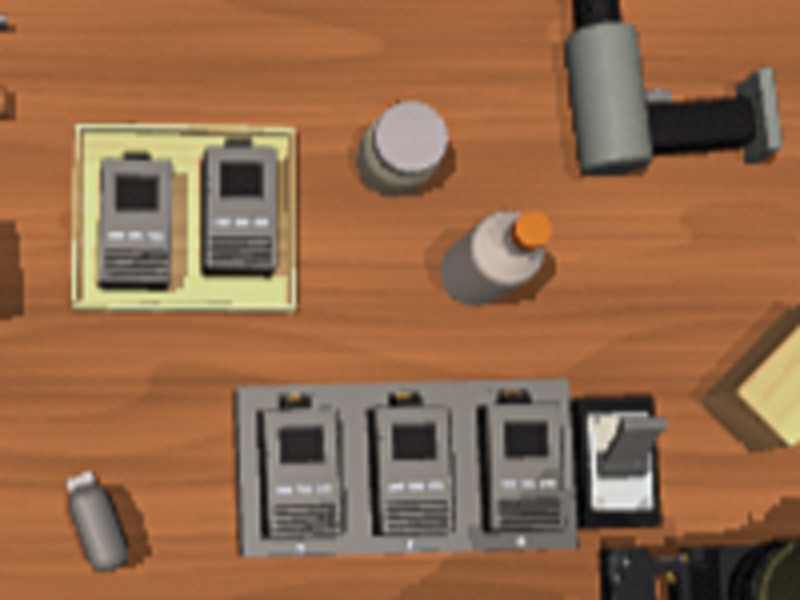

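The paddle's tip shows at (398,25), matching the projection for 1.0 rad. All five packs are in place and nothing touches the arm.

Run:
```python
from plant import r
print(r.finish_job())
```

```text
the job is handed in; nothing more can be done
None
```

The changeover is finished and handed in at about 43.6 s of the 210 s allowed; `finish_job` gave no verdict.

- **Charged packs:** I lifted the two charged packs out of cradles 2 and 1 and laid them flat in the tray. The top view put their centres at about (-14, +40) mm and (-1, -47) mm from the tray centre, inside the limits of 47 mm and 70 mm.
- **Run-down packs:** I pulled all three from the rack, regripped each near its middle and lowered them into cradles 3, 2 and 1. Each went in without jamming and met the cradle floor at the expected height, pushing back with 18–28 N.
- **Isolator paddle:** I then pushed the paddle over until it met its stop at about 25 N. In the last wrist picture its tip matched the position projected for 1.0 rad.

**Check that disagreed:** a coarse top-view reading put the packs in cradles 3 and 2 about 2–4 mm off centre in y. That is within the 6 mm limit, and the pockets leave only about 1.5 mm of play, so I took it as reading error.

The bystanders looked unmoved in the last pictures, which did not take in the hand-screw or all of the mallet. The arm was well clear of everything at hand-in. I saw no pack knocked aside and no loss of grip during the run.

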